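Open the label printer without letting its sprung cover fly, and load a roll

TASK

The label printer is empty: press the orange catch button under the brow of its cover and ease the spring-loaded cover up against your fingertip, never letting it fly open, until it is nearly upright and swings gently to its open stop by itself. Then take the fresh white label roll from the cardboard tray, lower it into the printer's bay so that it lies in the cradle between the green guides, and let go without dropping it. Leave the cover standing open for threading, and do not disturb the other things on the bench.

Things in the scene. Friction and masses are not known exactly. Their poses are not given: they have to be found in the camera images.
- printer: Label printer, dark base, light grey cover with clear window, fixed on a dock plate (225 x 190 x 12 mm, immovable). Shut: 195 mm long (x), 160 wide (y), 138 high. Origin on the bench under its middle; +x from its front (display, paper mouth) to its back (hinge), z up. Points below are (x, z) in mm in this frame. Base rims reach z 60. The opening cover sweeps back to x = +175.
- cover (a joint): Angle of the cover, rad: 0 shut and caught, 1.72 open stop (98 degrees). A spring throws it open: 6 to 7 N on the button when shut, fading steadily to almost nothing at the stop. Let go when shut it flies at 6 rad/s or more; let go beyond about 1.2 rad its damped hinge swings it to the stop at about 3 rad/s. Eased up at 0.3 to 0.8 rad/s it follows the fingertip.
- hinge (a point): Point on the cover's hinge axis, mid-width, at (80, 60); the axis runs along the printer's y. This point's frame turns with the cover. The shut cover reaches from here 137 mm forward to its front lip at (-57, 68); its front is a slope 38 degrees from level, facing forward and up.
- button_face (a point): Middle of the face of the orange catch button, 50 wide (y), 18 up the slope, 5 proud of it, at (-31, 95) when shut; rides on the cover. Press square to the slope: to +x and down, 38 degrees off vertical. Frees at 4 mm (about 3 N), ends at 5.5 mm. The cover's brow, z 132 to 138, overhangs it out to x = -37 (orange mark on top): come from the front, tilted 30 to 45 degrees.
- bay (a point): Centre of a seated roll, at (8, 76.5), axes as the printer's. Bay floor z 48, clear from 66 mm before this point to 72 mm behind it, where the open cover stands upright, its top at z 200. Two cradle ribs 6 mm high along y, 18 mm before and behind. Green end guides, 34 mm high, 108 mm apart at the foot, flaring outward.
- roll_center (a point): Centre of the fresh white label roll (blue edges), a solid cylinder of 57 mm diameter, 100 mm long, about 0.28 kg, lying along its own y axis in a low cradle of the cardboard tray, centre 32.5 mm over the bench. It may turn about its own y axis. Take it across its diameter.
- tray: Fixed cardboard tray, 140 (x) x 130 (y) x 12 mm, floor 4 mm, origin under its middle. The roll lies along y at x = -28 mm, the spent core at x = +44 mm.
- core_center (a point): Bystander: centre of the loose spent core, a brown tube of 25 mm diameter, 100 mm long, beside the roll in the tray. Leave it.
- scanner: Bystander: dark hand scanner on its stand, 110 x 75 mm foot, 140 mm high, yellow top. Origin under its middle.
- tape: Bystander: red tape dispenser with brown tape, 170 mm long, 102 mm high. Origin under its middle.
- stapler: Bystander: blue and dark stapler, 130 mm long, 50 mm high. Origin under its middle.
- carton: Bystander: small cardboard carton, 130 x 90 x 70 mm. Origin under its middle.
- flange: Bystander: steel flange, 90 mm across, 45 mm high. Origin under its middle.
- cleaner: Bystander: white bottle with blue cap, 64 mm across, 170 mm high. Origin under its middle.
Things that resemble listed ones, but are neither listed nor needed, are in the scene too. There is more than one size of the part that bears roll_center; the job needs the smaller.

How it is judged:
By the outcome, as a careful person would: the job done as asked, in the order asked, and still so for the second after the job is handed in, with the robot touching nothing.
It also fails if it takes over 64 s, if anything falls off the work surface, if the arm or the gripper's body presses on something with over 40 N, if the wrist force passes 120 N, or if a joint passes its speed limit or range.

ROBOT

A 7-joint arm with a two-finger parallel gripper is mounted at the origin on the work surface. World frame = base frame: x ahead of the robot, y to its left, z up, the work surface at z = 0. Lengths are in m, angles in rad, forces in N, time in s.
With the tool pointing down it reaches from about 0.4 to 0.875 m from the base axis. Payload 19.3 kg.
Tool frame: the origin (TCP) lies on the centre line of the jaws, within the pads' length; the fingertips stand 14 mm ahead of it and the grasp point (between the pads) lies 5 mm behind it; x points along the fingers, y is the direction in which the jaws open and shut, and the axes are right-handed (so a half turn about x gives the same grasp; the last joint's range is limited). The gripper opens to 85 mm and grips with 20 to 120 N. Pads are 22 mm wide; open, the fingers measure 114 mm over their backs; the gripper's body (76 mm by 85 mm) begins 54 mm behind the grasp point. The pads swing forward as they close: fully open they stand 13 mm farther back than shut.
Start: joints at [1.145, 0.521, -0.036, 1.599, 0.021, 1.021, -0.113], TCP at [0.218, -0.586, 0.214] pointing down, gripper open.
Joint ranges: [-2.91, 2.91], [-0.3, 2.13], [-1.5, 1.42], [0.17, 2.43], [-1.26, 4.41], [0.16, 1.93], [-2.52, 2.52]. Speed limits (rad/s): [1.89, 1.89, 2.39, 2.39, 3.01, 3.01, 3.01].

INTERFACE

Orientations are given as [roll, pitch, yaw] about the fixed x, y, z axes, in that order (R = Rz(yaw) Ry(pitch) Rx(roll)).
In Python, from workcell import monitor, optics, bot gives the robot as it stands.
- The arm moves only by the tool arm_command, never from a script. Its arguments are lists of equal length, an entry for each row: "delta_pos": the shift along the tool's x, y, z as a fraction of full scale, a list of three; "rotation": the turn, a rotation vector about the tool's x, y, z as a fraction of full scale, a list of three. In form: {"delta_pos": [[dx, dy, dz], ...], "rotation": [[wx, wy, wz], ...]}. A call has 1 to 10 rows; each row shifts and turns the pose as measured when the row begins, along the tool's axes as they then stand; what a row does not reach is not made up. Full scale, the value 1, is 30 mm for a shift and 6 degrees for a turn. A row lasts 1/10 s, in which the tool goes at most 50 mm and 8.59 degrees, less where a joint would pass 70% of its speed; a pose out of reach is approached as far as the arm can. A call with a number of a shift or a turn outside -1 to 1 is refused whole. A call with a gripper value outside its range is refused whole. "gripper" is the closure, from -1 (fully open) to 1 (shut), so that 0 is half open, set as the call begins (left out, the last holds). The fingers move at their own pace and stop on an object; "grip_force" is the grip in N (left out, the last holds). Time passes only in rows, so rows that do not move let the fingers close. It gives the time, the measured TCP pose, the force and the opening at its end, in the units of the state.
- monitor.observe(): the state, without advancing time (a new reading comes with each control period).
- optics.grab_frame(name): name is "side" or "top" or "wrist"; returns the picture (400x640x3 uint8, red, green, blue); there is no depth.
- optics.camera_params(name): a dict with "fx", "fy", "cx", "cy" (pixels), "origin" and "rotation" of the camera in the world. Camera axes: x right, y down, z forward; pixel columns grow to the right and rows downward; lengths in m; the calibration is good to about 2 mm. A picture is of the moment at which its call begins: read the wrist's pose just before it. camera_params takes no time and is no camera call; for the wrist camera it gives the pose at the moment of the call.
- bot.job_done(): hands the job in, once; it reports no verdict.
The state is a dict: "clock": time; "qpos": joint angles; "qd": joint speeds; "joint_efforts": joint torques, N m; "position": TCP position; "tool_rot": TCP orientation; "force": force on the tool from outside, world axes, zero at the start; "moment": the same for the moment, N m; "grip_width": finger opening in m.
Only numpy, scipy, OpenCV 4.12 (cv2) and the standard library are available. Lean on these libraries where they do the work, as an engineer would, in place of code of your own. Each camera call takes 0.05 s, during which the arm holds its last target. There are 200 camera calls.

## Working session

There is one attempt and no reset: what is moved stays moved. The work goes in short steps, Python scripts to look and compute and a tool call to move; the robot and the scene stay as the last step left them, time stands still between calls to the robot, and variables do not carry over. Pictures are saved under pics/ and viewed, about 8 in all and at most 12, crops included, and the job is handed in when it is done.

Besides the shell and the picture viewer there is one more tool, called after "Request:" as name(argument=value, ...) on one line, values as JSON. arm_command: Moves the arm, as the interface text tells. Its arguments: {"type":"object","properties":{"delta_pos":{"type":"array","items":{"type":"array","items":{"type":"number"}}},"rotation":{"type":"array","items":{"type":"array","items":{"type":"number"}}},"gripper":{"type":"number"},"grip_force":{"type":"number"}},"required":["delta_pos","rotation"]}

```bash
mkdir -p pics; ls; python3 - <<'E'
from workcell import monitor, optics, bot
import cv2, numpy as np
s=monitor.observe(); print({k:np.round(v,3) for k,v in s.items()})
for n in ['top','side']:
    p=optics.camera_params(n); print(n,{k:np.round(v,4).tolist() for k,v in p.items()})
    cv2.imwrite(f'pics/{n}0.png',optics.grab_frame(n)[:,:,::-1])
E
```

```text
pics
{'clock': np.float64(0.0), 'qpos': array([ 1.145,  0.522, -0.036,  1.6  ,  0.021,  1.021, -0.113]), 'qd': array([ 0.001,  0.   , -0.001,  0.   , -0.001,  0.001, -0.002]), 'joint_efforts': array([ 1.0000e-03, -9.2710e+01,  1.9800e+00, -3.6992e+01,  1.8000e-02,
        8.0000e-03,  0.0000e+00]), 'position': array([ 0.218, -0.586,  0.213]), 'tool_rot': array([-1.541,  1.57 ,  1.956]), 'force': array([-0.444, -0.124, -0.091]), 'moment': array([ 0.011, -0.053,  0.009]), 'grip_width': np.float64(0.085)}
top {'fx': 490.9999, 'fy': 490.9999, 'cx': 315.5076, 'cy': 202.6623, 'origin': [0.4512, -0.0045, 1.5866], 'rotation': [-3.0697, 0.0104, -1.5963]}
side {'fx': 418.7153, 'fy': 418.7153, 'cx': 314.8597, 'cy': 191.7579, 'origin': [0.0927, 0.6061, 0.7473], 'rotation': [-2.2797, -0.0209, -2.4822]}
```

View pics/top0.png

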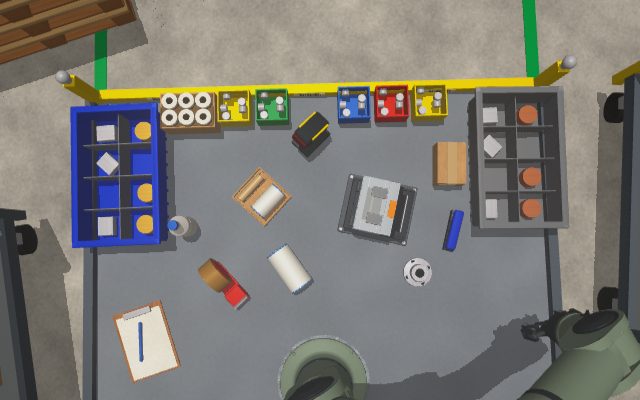

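View pics/side0.png

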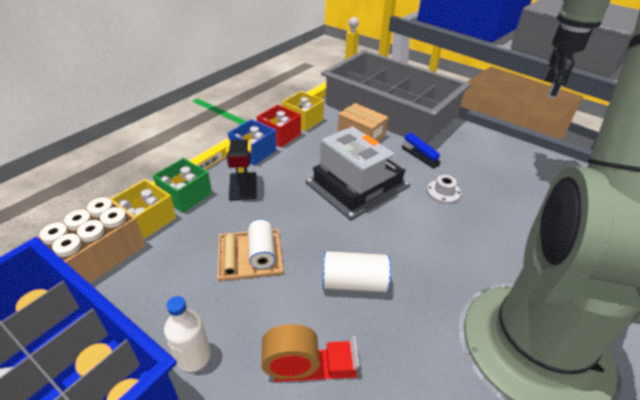

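The top view shows the printer at (378,208) with its orange button at (392,208), so its front faces image right. The roll in the tray is at (268,200), beside the core at (250,187). A larger loose white roll lies at (290,268). The roll wanted is the smaller one, in the cardboard tray. I'll confirm this in an enlarged crop.

```bash
python3 - <<'E'
import cv2, numpy as np
t=cv2.imread('pics/top0.png')
a=cv2.resize(t[165:255,330:425],None,fx=4.2,fy=4.2,interpolation=cv2.INTER_CUBIC)
b=cv2.resize(t[165:255,225:320],None,fx=4.2,fy=4.2,interpolation=cv2.INTER_CUBIC)
cv2.imwrite('pics/crop1.png',np.hstack([a,b]))
E
```

```text
(no output)
```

View pics/crop1.png

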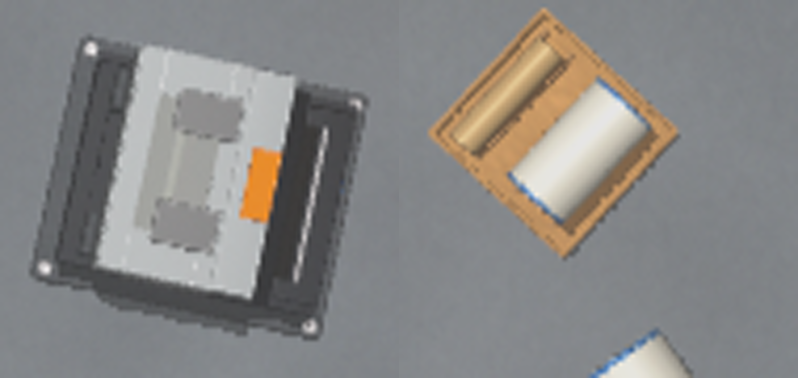

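```bash
cat > h.py <<'E'
import numpy as np, cv2
from scipy.spatial.transform import Rotation as R
from scipy.optimize import least_squares
from workcell import monitor, optics, bot
def rot(v): return R.from_euler('xyz',v)
def project(p,P):
    c=rot(p['rotation']).inv().apply(np.asarray(P,float)-p['origin'])
    return np.c_[p['fx']*c[:,0]/c[:,2]+p['cx'],p['fy']*c[:,1]/c[:,2]+p['cy']]
def ray(p,uv,z):
    d=rot(p['rotation']).apply([(uv[0]-p['cx'])/p['fx'],(uv[1]-p['cy'])/p['fy'],1])
    o=np.array(p['origin']); return o+d*(z-o[2])/d[2]
def world(pose,P):  # pose x,y,yaw (m,rad); P in m
    return R.from_euler('z',pose[2]).apply(np.asarray(P,float))+[pose[0],pose[1],0]
def fit(p,P,uv,x0):
    f=lambda q:(project(p,world(q,P))-uv).ravel()
    r=least_squares(f,x0,x_scale=[.01,.01,.05]); return r.x,np.abs(r.fun).max()
E
python3 - <<'E'
from h import *
p=optics.camera_params('top'); print(R.from_euler('xyz',p['rotation']).as_matrix().round(2))
f=lambda a,ox:np.array(a,float)/4.2+[ox,165]-[.4,.4]
pl=f([(82,37),(368,97),(320,340),(32,275)],330)
for i in pl: print(ray(p,i,.012).round(3))
# plate corners back/front: image left = back (+x printer)
P=np.array([[.1125,1,0],[-.1125,1,0],[-.1125,-1,0],[.1125,-1,0]]);
out={}
for sgn in (1,-1):
    Q=P*[1,.095*sgn,1]+[0,0,.012]; c=np.mean([ray(p,i,.012) for i in pl],0)
    r=fit(p,Q,pl,[c[0],c[1],1.8]); print('printer',sgn,r)
tr=f(np.array([(545,10),(680,131),(566,258),(430,131)])-[399,0],225)
c=np.mean([ray(p,i,.012) for i in tr],0)
for i in tr: print(ray(p,i,.012).round(3))
ro=f(np.array([(600,78),(650,128),(563,222),(508,175)])-[399,0],225)
for i in ro: print('roll',ray(p,i,.0325).round(3))
co=f(np.array([(555,48),(467,143)])-[399,0],225)
for i in co: print('core',ray(p,i,.02).round(3))
E
```

```text
[[-0.03 -1.    0.07]
 [-1.    0.03  0.01]
 [-0.01 -0.07 -1.  ]]
[ 0.657 -0.102  0.012]
[ 0.605 -0.319  0.012]
[ 0.42  -0.275  0.012]
[ 0.475 -0.058  0.012]
printer 1 (array([ 0.54091911, -0.18875681,  1.28236975]), np.float64(58.911019259143046))
printer -1 (array([ 0.53935816, -0.18865596,  1.33213094]), np.float64(0.5331959030318103))
[0.686 0.188 0.012]
[0.589 0.086 0.012]
[0.494 0.175 0.012]
[0.594 0.278 0.012]
roll [0.629 0.144 0.032]
roll [0.59  0.107 0.032]
roll [0.521 0.174 0.032]
roll [0.558 0.215 0.032]
core [0.655 0.18  0.02 ]
core [0.584 0.248 0.02 ]
```

```bash
cat >> h.py <<'E'
def toolpose(): s=monitor.observe(); return np.array(s['position']),rot(s['tool_rot']),s
def axes(xd,yd):  # tool rotation from x dir and approx y dir
    x=np.array(xd,float);x/=np.linalg.norm(x); y=np.array(yd,float); y-=x*(x@y); y/=np.linalg.norm(y)
    return R.from_matrix(np.c_[x,y,np.cross(x,y)])
def plan(pt,Rt,n=None,vmax=.9,p0=None,R0=None):
    if p0 is None: p0,R0,_=toolpose()
    rv=(R0.inv()*Rt).as_rotvec(); d=np.linalg.norm(pt-p0)
    if n is None: n=int(np.ceil(max(d/.03,np.linalg.norm(rv)/np.radians(6))/vmax))
    dp=[];w=np.round(rv/n/np.radians(6),3)
    for i in range(n):
        Ri=R0*R.from_rotvec(rv*i/n); dp.append(np.round(Ri.inv().apply((pt-p0)/n)/.03,3).tolist())
    print('n',n,'dist',d.round(4),'rotdeg',np.degrees(rv).round(1)); 
    for k in range(0,n,10): m=min(10,n-k); print(str(dp[k:k+m]).replace(' ','')); print(str([w.tolist()]*m).replace(' ',''))
PR=np.array([.5394,-.1887,1.332])
def pw(x,z,y=0,pr=PR): return world(pr,[[x/1e3,y/1e3,z/1e3]])[0]
def pdir(x,z,y=0,pr=PR): return R.from_euler('z',pr[2]).apply([x,y,z])
E
python3 - <<'E'
from h import *
p,r,s=toolpose(); print(r.as_matrix().round(2))
w=optics.camera_params('wrist'); print(w)
print('cam in tool',r.inv().apply(np.array(w['origin'])-p).round(3),(r.inv()*rot(w['rotation'])).as_matrix().round(2))
a=np.radians(38); xd=pdir(np.sin(a),-np.cos(a))
for s in (1,-1):
    Rt=axes(xd,pdir(0,0,s)); pt=pw(-31,95)-xd*.164
    print(pt); plan(pt,Rt)
E
```

```text
[[-0.    0.35 -0.94]
 [ 0.   -0.94 -0.35]
 [-1.   -0.    0.  ]]
{'fx': 278.7712079033363, 'fy': 278.7712079033363, 'cx': 321.98843762154405, 'cy': 194.38631784803042, 'origin': array([ 0.29032717, -0.55774431,  0.37285883]), 'rotation': array([ 2.83872777e+00, -6.28139845e-04, -1.21542579e+00])}
cam in tool [-0.16  -0.001 -0.078] [[-0.   -0.3   0.95]
 [ 1.   -0.    0.  ]
 [ 0.    0.95  0.3 ]]
[ 0.50818506 -0.31692366  0.22423376]
n 24 dist 0.3959 rotdeg [118.7 -21.6 -40.8]
[[-0.015,-0.209,-0.508],[-0.016,-0.253,-0.488],[-0.016,-0.294,-0.464],[-0.013,-0.334,-0.437],[-0.009,-0.37,-0.406],[-0.004,-0.404,-0.373],[0.003,-0.435,-0.337],[0.011,-0.462,-0.298],[0.021,-0.486,-0.257],[0.032,-0.505,-0.215]]
[[0.824,-0.15,-0.284],[0.824,-0.15,-0.284],[0.824,-0.15,-0.284],[0.824,-0.15,-0.284],[0.824,-0.15,-0.284],[0.824,-0.15,-0.284],[0.824,-0.15,-0.284],[0.824,-0.15,-0.284],[0.824,-0.15,-0.284],[0.824,-0.15,-0.284]]
[[0.044,-0.521,-0.171],[0.057,-0.532,-0.127],[0.072,-0.539,-0.081],[0.087,-0.542,-0.036],[0.103,-0.54,0.009],[0.119,-0.534,0.054],[0.136,-0.524,0.098],[0.153,-0.509,0.14],[0.171,-0.49
[... 454 characters left out ...]
 15 dist 0.3959 rotdeg [-53.8  34.9 -18.5]
[[-0.024,-0.335,-0.813],[0.016,-0.283,-0.833],[0.055,-0.23,-0.847],[0.094,-0.175,-0.857],[0.132,-0.119,-0.862],[0.169,-0.061,-0.861],[0.205,-0.003,-0.856],[0.239,0.055,-0.845],[0.271,0.113,-0.829],[0.301,0.17,-0.809]]
[[-0.598,0.387,-0.205],[-0.598,0.387,-0.205],[-0.598,0.387,-0.205],[-0.598,0.387,-0.205],[-0.598,0.387,-0.205],[-0.598,0.387,-0.205],[-0.598,0.387,-0.205],[-0.598,0.387,-0.205],[-0.598,0.387,-0.205],[-0.598,0.387,-0.205]]
[[0.329,0.227,-0.784],[0.355,0.282,-0.754],[0.378,0.336,-0.72],[0.399,0.388,-0.681],[0.417,0.439,-0.639]]
[[-0.598,0.387,-0.205],[-0.598,0.387,-0.205],[-0.598,0.387,-0.205],[-0.598,0.387,-0.205],[-0.598,0.387,-0.205]]
```

Request:
arm_command(delta_pos=[[-0.024,-0.335,-0.813],[0.016,-0.283,-0.833],[0.055,-0.23,-0.847],[0.094,-0.175,-0.857],[0.132,-0.119,-0.862],[0.169,-0.061,-0.861],[0.205,-0.003,-0.856],[0.239,0.055,-0.845],[0.271,0.113,-0.829],[0.301,0.17,-0.809]], rotation=[[-0.6,0.387,-0.205],[-0.6,0.387,-0.205],[-0.6,0.387,-0.205],[-0.6,0.387,-0.205],[-0.6,0.387,-0.205],[-0.6,0.387,-0.205],[-0.6,0.387,-0.205],[-0.6,0.387,-0.205],[-0.6,0.387,-0.205],[-0.6,0.387,-0.205]], gripper=1, grip_force=40)

```text
clock: 1.1
position: [0.4129, -0.3981, 0.2207]
tool_rot: [-2.975, 1.101, 1.181]
force: [-0.2, 0.7, -0.0]
grip_width: -0.0
```

```bash
python3 - <<'E'
from h import *
p,r,s=toolpose(); print(p.round(3),s['qpos'].round(2),s['grip_width'],s['clock'])
a=np.radians(38); xd=pdir(np.sin(a),-np.cos(a))
Rt=axes(xd,pdir(0,0,-1)); pt=pw(-31,95)-xd*.124
plan(pt,Rt)
E
```

```text
[ 0.413 -0.398  0.221] [ 1.15  0.61 -0.38  1.55 -0.22  1.22  0.35] -4.068467935420509e-05 1.1
n 6 dist 0.1485 rotdeg [-16.8  10.7  -5.6]
[[0.479,0.194,-0.643],[0.496,0.233,-0.617],[0.51,0.27,-0.589],[0.524,0.307,-0.559],[0.535,0.342,-0.527],[0.545,0.375,-0.492]]
[[-0.467,0.297,-0.155],[-0.467,0.297,-0.155],[-0.467,0.297,-0.155],[-0.467,0.297,-0.155],[-0.467,0.297,-0.155],[-0.467,0.297,-0.155]]
```

Tracking is good. Now to a point 110 mm out from the button.

Request:
arm_command(delta_pos=[[0.479,0.194,-0.643],[0.496,0.233,-0.617],[0.51,0.27,-0.589],[0.524,0.307,-0.559],[0.535,0.342,-0.527],[0.545,0.375,-0.492],[0,0,0]], rotation=[[-0.467,0.297,-0.155],[-0.467,0.297,-0.155],[-0.467,0.297,-0.155],[-0.467,0.297,-0.155],[-0.467,0.297,-0.155],[-0.467,0.297,-0.155],[0,0,0]])

```text
clock: 1.8
position: [0.522, -0.2804, 0.1894]
tool_rot: [3.131, 0.889, 1.351]
force: [-0.1, 0.4, -0.9]
grip_width: -0.0001
```

```bash
python3 - <<'E'
from h import *
p,r,s=toolpose(); w=optics.camera_params('wrist'); im=optics.grab_frame('wrist')
print(p.round(4),s['qpos'].round(2),s['clock'])
np.savez('w1.npz',im=im,**w)
im=im[:,:,::-1].copy()
u,v=project(w,[pw(-31,95)])[0]; print(u,v)
for q in [(-31,95,0),(-31,95,25),(-31,95,-25),(-37,138,0),(-57,68,0)]: 
    a=project(w,[pw(q[0],q[1],q[2])])[0]; cv2.circle(im,tuple(int(x) for x in a),2,(255,0,255),-1)
tip=project(w,[p+r.apply([.014,0,0])])[0]; print('tip',tip); cv2.circle(im,tuple(int(x) for x in tip),2,(0,255,0),-1)
cv2.imwrite('pics/w1.png',im)
E
```

```text
[ 0.522  -0.2804  0.1894] [ 1.04  0.77 -0.54  1.49 -0.28  1.23  0.51] 1.8
317.14665002502176 197.31843566440665
tip [320.40991754 226.85515573]
```

View pics/w1.png

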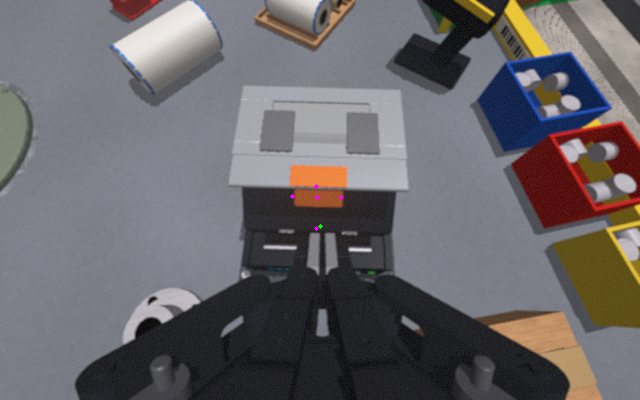

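The wrist view shows the orange button under the brow, centred at (319,198). I predicted (317,197), so the printer pose is good to about 1.5 mm. Next I close in to 8 mm off the button.

```bash
python3 - <<'E'
from h import *
a=np.radians(38); xd=pdir(np.sin(a),-np.cos(a))
Rt=axes(xd,pdir(0,0,-1)); pt=pw(-32.5,94)-xd*.022
plan(pt,Rt,n=6)
p,r,s=toolpose()
# constant step about hinge
h=pw(80,60)
for dth in (.03,.05):
    Q=R.from_rotvec(pdir(0,0,1)*dth) # +y rot: z->x
    # position at pressed
    pp=pw(-32.5,94)-xd*(.014-.005)
    pn=h+Q.apply(pp-h); print(dth,(Rt.inv().apply(pn-pp)/.03).round(4),(Rt.inv()*Q*Rt).as_rotvec()/np.radians(6))
E
```

```text
n 6 dist 0.0922 rotdeg [ 1.3 -1.   0.6]
[[0.508,-0.02,0.062],[0.508,-0.021,0.061],[0.508,-0.021,0.06],[0.509,-0.022,0.058],[0.509,-0.023,0.057],[0.509,-0.023,0.056]]
[[0.036,-0.027,0.017],[0.036,-0.027,0.017],[0.036,-0.027,0.017],[0.036,-0.027,0.017],[0.036,-0.027,0.017],[0.036,-0.027,0.017]]
0.03 [-0.0661 -0.     -0.1061] [ 5.30112326e-16 -2.86478898e-01  0.00000000e+00]
0.05 [-0.1084 -0.     -0.1778] [-2.12059068e-15 -4.77464829e-01 -1.85551684e-15]
```

Request:
arm_command(delta_pos=[[0.508,-0.02,0.06],[0.508,-0.02,0.06],[0.508,-0.02,0.06],[0.508,-0.02,0.06],[0.508,-0.02,0.06],[0.508,-0.02,0.06],[0,0,0]], rotation=[[0.036,-0.027,0.017],[0.036,-0.027,0.017],[0.036,-0.027,0.017],[0.036,-0.027,0.017],[0.036,-0.027,0.017],[0.036,-0.027,0.017],[0,0,0]])

```text
clock: 2.55
position: [0.5294, -0.2344, 0.108]
tool_rot: [3.138, 0.91, 1.327]
force: [0.5, 0.4, 0.3]
grip_width: 0.0
```

```bash
cat > st.py <<'E'
from h import *
a=np.radians(38)
p,r,s=toolpose(); t=p+r.apply([.014,0,0])
l=R.from_euler('z',-PR[2]).apply(t-[PR[0],PR[1],0])*1e3
x=R.from_euler('z',-PR[2]).apply(r.apply([1,0,0])); f=R.from_euler('z',-PR[2]).apply(s['force'])
n=np.array([-np.sin(a),0,np.cos(a)])
print('tip local',l.round(1),'height over button plane',((l-[-31,0,95])@n).round(2),'tilt',np.degrees(np.arctan2(x[0],-x[2])).round(1),'Floc',f.round(1),'F along tool',(s['force']@r.apply([1,0,0])).round(2))
d=l-[80,0,60]; print('rad',np.hypot(d[0],d[2]).round(1),'cover angle est from pos',(np.arctan2(35,-111)-np.arctan2(d[2],d[0])).round(3),'q',s['qpos'].round(2),s['clock'])
E
python3 st.py
```

```text
tip local [-38.2  -1.2  96.9] height over button plane 5.95 tilt 37.8 Floc [ 0.5 -0.4  0.3] F along tool 0.08
rad 123.8 cover angle est from pos -0.003 q [ 0.99  0.83 -0.54  1.63 -0.28  1.01  0.51] 2.55
```

Request:
arm_command(delta_pos=[[0.06,0,-0.04],[0.06,0,-0.03],[0.06,0,0],[0.06,0,0]], rotation=[[0,0,0],[0,0,0],[0,0,0],[0,0,0]])

```text
clock: 2.95
position: [0.5315, -0.2305, 0.1051]
tool_rot: [3.135, 0.912, 1.323]
force: [-0.1, 0.9, 0.3]
grip_width: -0.0002
```

```bash
python3 st.py
```

```text
tip local [-33.9  -2.3  94. ] height over button plane 0.99 tilt 37.7 Floc [0.8 0.3 0.3] F along tool 0.24
rad 118.9 cover angle est from pos -0.015 q [ 0.99  0.83 -0.54  1.63 -0.28  0.99  0.5 ] 2.95
```

Request:
arm_command(delta_pos=[[0.05,0,0],[0.05,0,0],[0.05,0,0]], rotation=[[0,0,0],[0,0,0],[0,0,0]])

```text
clock: 3.25
position: [0.5324, -0.2281, 0.1016]
tool_rot: [3.134, 0.912, 1.321]
force: [0.5, 0.3, 0.4]
grip_width: -0.0004
```

```bash
python3 st.py
```

```text
tip local [-31.4  -2.6  90.5] height over button plane -3.3 tilt 37.7 Floc [ 0.4 -0.4  0.4] F along tool -0.05
rad 115.5 cover angle est from pos -0.038 q [ 0.99  0.83 -0.54  1.64 -0.28  0.98  0.5 ] 3.25
```

Request:
arm_command(delta_pos=[[0.05,0,0],[0.05,0,0]], rotation=[[0,0,0],[0,0,0]])

```text
clock: 3.45
position: [0.5329, -0.2262, 0.099]
tool_rot: [3.134, 0.912, 1.321]
force: [0.6, 0.7, -0.3]
grip_width: -0.0001
```

```bash
python3 st.py
```

```text
tip local [-29.4  -2.6  87.9] height over button plane -6.54 tilt 37.7 Floc [ 0.8 -0.4 -0.3] F along tool 0.75
rad 112.9 cover angle est from pos -0.055 q [ 0.98  0.84 -0.54  1.64 -0.28  0.98  0.5 ] 3.45
```

No contact yet, which I didn't expect, so I'll look.

```bash
python3 - <<'E'
from h import *
a=optics.grab_frame('side')[:,:,::-1][100:230,290:430]; b=optics.grab_frame('wrist')[:,:,::-1][100:300,220:420]
cv2.imwrite('pics/c2.png',np.hstack([cv2.resize(a,(400,371),interpolation=2),cv2.resize(b,(371,371),interpolation=2)]))
E
```

```text
(no output)
```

View pics/c2.png

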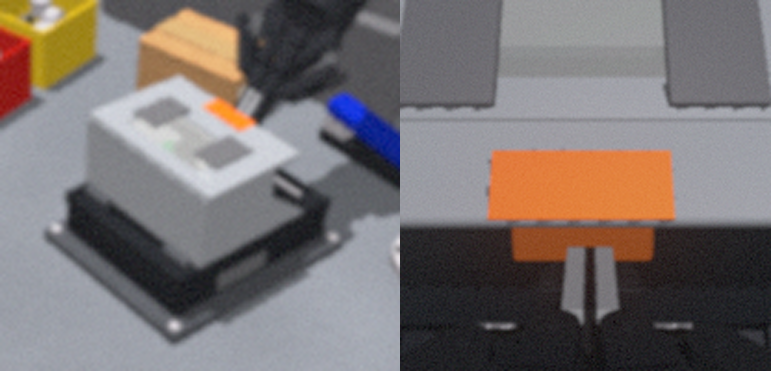

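```bash
python3 - <<'E'
from h import *
w=optics.camera_params('wrist'); p,r,s=toolpose()
for n,q in dict(browtip=(-37,138),browlow=(-37,132),btn=(-31,95),btnlow=(-38.1,89.5),blb=(-35,85.5),L=(-38.1,89.5,25),R=(-38.1,89.5,-25)).items(): print(n,project(w,[pw(*q)])[0].round(1))
for k in (.014,.0,.010): print('tip',k,project(w,[p+r.apply([k,0,0]),p+r.apply([k,0,.011]),p+r.apply([k,0,-.011])]).round(1).tolist())
c=rot(w['rotation']).inv().apply(pw(-38.1,89.5)-w['origin']);print(c)
# offset fit
f=lambda z: ((z-100)/1)
E
```

```text
browtip [315.4 218.2]
browlow [315.6 221.3]
btn [316.5 227. ]
btnlow [316.6 239.5]
blb [316.7 236.1]
L [278.6 239.6]
R [354.6 239.4]
tip 0.014 [[320.5, 227.0], [320.5, 241.7], [320.4, 211.7]]
tip 0.0 [[320.4, 236.2], [320.4, 251.8], [320.3, 219.9]]
tip 0.01 [[320.4, 229.5], [320.5, 244.5], [320.4, 213.9]]
[-0.00353567  0.02968414  0.18341455]
```

The wrist view puts the button where predicted, with its bottom edge at v=241 against 239.5. The pad ends show at v=233, so they stand farther back than I assumed. I'll keep advancing slowly until I feel contact.

Request:
arm_command(delta_pos=[[0.05,0,0],[0.05,0,0],[0.05,0,0]], rotation=[[0,0,0],[0,0,0],[0,0,0]])

```text
clock: 3.85
position: [0.5336, -0.2234, 0.0952]
tool_rot: [3.134, 0.912, 1.321]
force: [0.5, 0.3, -0.2]
grip_width: 0.0001
```

```bash
python3 st.py
```

```text
tip local [-26.5  -2.7  84.2] height over button plane -11.31 tilt 37.7 Floc [ 0.4 -0.4 -0.2] F along tool 0.45
rad 109.2 cover angle est from pos -0.082 q [ 0.98  0.84 -0.54  1.65 -0.28  0.97  0.5 ] 3.85
```

Request:
arm_command(delta_pos=[[0.04,0,0],[0.04,0,0],[0.04,0,0]], rotation=[[0,0,0],[0,0,0],[0,0,0]])

```text
clock: 4.15
position: [0.5342, -0.221, 0.0921]
tool_rot: [3.134, 0.912, 1.322]
force: [0.4, -0.8, 0.0]
grip_width: 0.0002
```

```bash
python3 st.py; python3 - <<'E'
from h import *
a=optics.grab_frame('side')[:,:,::-1][100:230,290:430]; b=optics.grab_frame('wrist')[:,:,::-1][100:300,220:420]
cv2.imwrite('pics/c3.png',np.hstack([cv2.resize(a,(400,371),interpolation=2),cv2.resize(b,(371,371),interpolation=2)]))
E
```

```text
tip local [-24.   -2.7  81. ] height over button plane -15.32 tilt 37.7 Floc [-0.7 -0.6  0. ] F along tool -0.44
rad 106.1 cover angle est from pos -0.106 q [ 0.98  0.85 -0.54  1.65 -0.28  0.96  0.5 ] 4.15
```

View pics/c3.png

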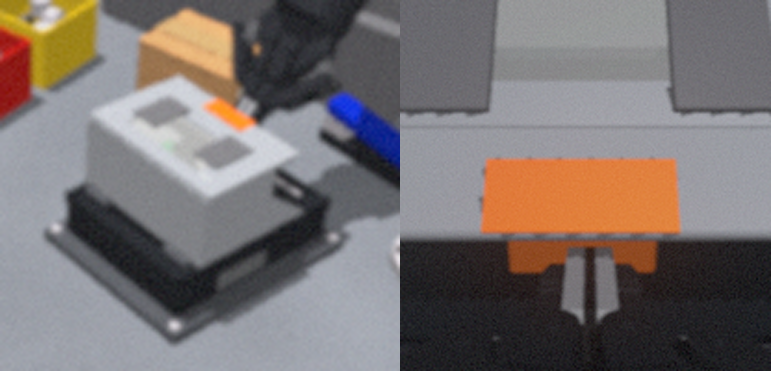

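```bash
python3 - <<'E'
from h import *
w=optics.camera_params('wrist'); p,r,s=toolpose(); o=np.array(w['origin'])
n=pdir(-np.sin(np.radians(38)),np.cos(np.radians(38)))
for v in (230,233.5,246):
  d=rot(w['rotation']).apply([(320-w['cx'])/w['fx'],(v-w['cy'])/w['fy'],1])
  for h in (0,3,6,10):
    q=o+d*(((pw(-31,95)+n*h/1e3)-o)@n)/(d@n)
    l=R.from_euler('z',-PR[2]).apply(q-[PR[0],PR[1],0])*1e3
    print(v,h,'local',l.round(1),'upslope from btn centre',((l-[-31,0,95])@[.788,0,.616]).round(1),'tool frame',(r.inv().apply(q-p)*1e3).round(1))
E
```

```text
230 0 local [-29.5  -2.3  96.1] upslope from btn centre 1.9 tool frame [-1.4 -0.2 -4.8]
230 3 local [-30.3  -2.3  99.4] upslope from btn centre 3.3 tool frame [-4.4 -0.2 -6.2]
230 6 local [-31.   -2.3 102.6] upslope from btn centre 4.7 tool frame [-7.4 -0.2 -7.6]
230 10 local [-32.   -2.3 106.9] upslope from btn centre 6.5 tool frame [-11.4  -0.2  -9.4]
233.5 0 local [-31.4  -2.3  94.7] upslope from btn centre -0.5 tool frame [-1.4 -0.2 -2.5]
233.5 3 local [-32.1  -2.3  97.9] upslope from btn centre 0.9 tool frame [-4.4 -0.2 -3.9]
233.5 6 local [-32.8  -2.3 101.2] upslope from btn centre 2.4 tool frame [-7.4 -0.2 -5.3]
233.5 10 local [-33.8  -2.3 105.5] upslope from btn centre 4.3 tool frame [-11.4  -0.2  -7.2]
246 0 local [-38.2  -2.3  89.4] upslope from btn centre -9.1 tool frame [-1.4 -0.2  6.2]
246 3 local [-38.8  -2.3  92.7] upslope from btn centre -7.5 tool frame [-4.4 -0.2  4.6]
246 6 local [-39.4  -2.3  96.1] upslope from btn centre -5.9 tool frame [-7.4 -0.2  3. ]
246 10 local [-40.1  -2.3 100.6] upslope from btn centre -3.8 tool frame [-11.4  -0.2   0.9]
```

Request:
arm_command(delta_pos=[[0.04,0,0],[0.04,0,0],[0.04,0,0]], rotation=[[0,0,0],[0,0,0],[0,0,0]])

```text
clock: 4.55
position: [0.5348, -0.2188, 0.0891]
tool_rot: [3.134, 0.912, 1.321]
force: [0.5, 0.2, 0.6]
grip_width: 0.0003
```

```bash
python3 st.py
```

```text
tip local [-21.8  -2.7  78.1] height over button plane -19.04 tilt 37.7 Floc [ 0.4 -0.4  0.6] F along tool -0.23
rad 103.4 cover angle est from pos -0.13 q [ 0.97  0.85 -0.54  1.65 -0.28  0.95  0.5 ] 4.55
```

Request:
arm_command(delta_pos=[[0.04,0,0],[0.04,0,0],[0.04,0,0]], rotation=[[0,0,0],[0,0,0],[0,0,0]])

```text
clock: 4.85
position: [0.5354, -0.2165, 0.086]
tool_rot: [3.134, 0.912, 1.321]
force: [0.5, 0.4, 0.3]
grip_width: 0.0002
```

```bash
python3 st.py;  python3 - <<'E'
from h import *
a=optics.grab_frame('side')[:,:,::-1][110:190,330:430]; b=optics.grab_frame('wrist')[:,:,::-1][190:290,260:390]
cv2.imwrite('pics/c4.png',np.hstack([cv2.resize(a,(380,304),interpolation=2),cv2.resize(b,(395,304),interpolation=2)]))
E
```

```text
tip local [-19.4  -2.7  74.9] height over button plane -23.0 tilt 37.7 Floc [ 0.5 -0.4  0.3] F along tool 0.08
rad 100.5 cover angle est from pos -0.156 q [ 0.97  0.85 -0.54  1.66 -0.28  0.94  0.5 ] 4.85
```

View pics/c4.png

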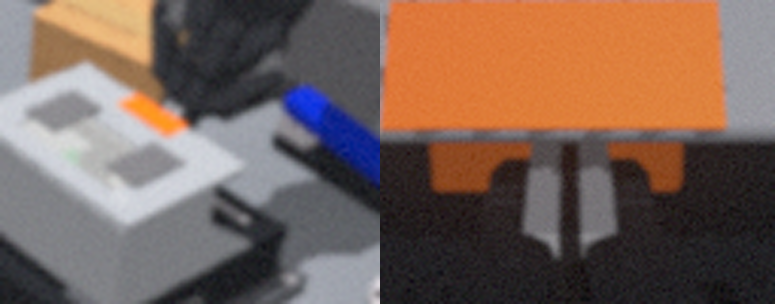

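The wrist crop shows the pads in front of the button, with the pad ends now at the brow's edge of sight (about v=233) and no force. The shut pad ends must be well behind the assumed 14 mm. The axis still clears the brow by about 10 mm, so I'll keep going.

Request:
arm_command(delta_pos=[[0.04,0,0],[0.04,0,0],[0.04,0,0]], rotation=[[0,0,0],[0,0,0],[0,0,0]])

```text
clock: 5.25
position: [0.536, -0.2142, 0.083]
tool_rot: [3.134, 0.912, 1.321]
force: [-0.0, 0.4, 0.7]
grip_width: 0.0002
```

```bash
python3 st.py
```

```text
tip local [-17.   -2.8  71.9] height over button plane -26.8 tilt 37.7 Floc [0.4 0.1 0.7] F along tool -0.33
rad 97.7 cover angle est from pos -0.183 q [ 0.97  0.86 -0.54  1.66 -0.28  0.93  0.5 ] 5.25
```

Request:
arm_command(delta_pos=[[0.04,0,0],[0.04,0,0],[0.04,0,0]], rotation=[[0,0,0],[0,0,0],[0,0,0]])

```text
clock: 5.55
position: [0.5366, -0.2119, 0.0799]
tool_rot: [3.134, 0.912, 1.321]
force: [-1.3, -0.2, 2.7]
grip_width: -0.0003
```

```bash
python3 st.py; python3 - <<'E'
from h import *
a=optics.grab_frame('side')[:,:,::-1][100:190,330:430];a=cv2.convertScaleAbs(a,alpha=1.6); b=optics.grab_frame('wrist')[:,:,::-1][190:290,260:390]
b=cv2.convertScaleAbs(b,alpha=2.2,beta=10)
cv2.imwrite('pics/c5.png',np.hstack([cv2.resize(a,(400,360),interpolation=2),cv2.resize(b,(400,360),interpolation=2)]))
E
```

```text
tip local [-14.7  -2.8  68.8] height over button plane -30.67 tilt 37.7 Floc [-0.5  1.2  2.7] F along tool -2.43
rad 95.1 cover angle est from pos -0.212 q [ 0.97  0.86 -0.54  1.67 -0.28  0.93  0.5 ] 5.55
```

Contact: 2.4 N along the tool. I'll press on in small steps.

Request:
arm_command(delta_pos=[[0.03,0,0],[0.03,0,0]], rotation=[[0,0,0],[0,0,0]])

```text
clock: 5.85
position: [0.5368, -0.211, 0.0786]
tool_rot: [3.133, 0.913, 1.321]
force: [-1.9, -0.7, 2.8]
grip_width: -0.0003
```

```bash
python3 st.py
```

```text
tip local [-13.7  -2.9  67.6] height over button plane -32.28 tilt 37.7 Floc [-1.1  1.7  2.8] F along tool -2.97
rad 94.0 cover angle est from pos -0.225 q [ 0.97  0.86 -0.54  1.67 -0.28  0.92  0.5 ] 5.85
```

Request:
arm_command(delta_pos=[[0.03,0,0],[0.02,0,0]], rotation=[[0,0,0],[0,0,0]])

```text
clock: 6.05
position: [0.537, -0.21, 0.0774]
tool_rot: [3.134, 0.912, 1.321]
force: [-0.8, -0.5, 2.6]
grip_width: -0.0004
```

```bash
python3 st.py
```

```text
tip local [-12.7  -2.8  66.3] height over button plane -33.86 tilt 37.7 Floc [-0.7  0.7  2.6] F along tool -2.49
rad 92.9 cover angle est from pos -0.237 q [ 0.96  0.86 -0.54  1.67 -0.28  0.92  0.5 ] 6.05
```

View pics/c5.png

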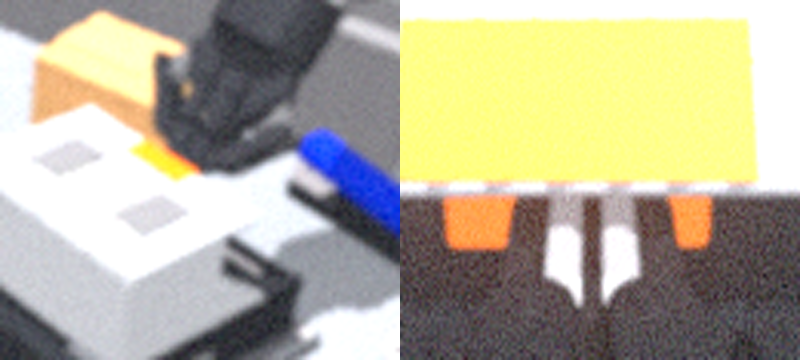

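Request:
arm_command(delta_pos=[[0.03,0,0]], rotation=[[0,0,0]])

```text
clock: 6.15
position: [0.5373, -0.2097, 0.0767]
tool_rot: [3.133, 0.913, 1.321]
force: [-3.7, -6.1, 5.7]
grip_width: 0.0002
```

```bash
python3 st.py
```

```text
tip local [-12.3  -3.   65.7] height over button plane -34.62 tilt 37.7 Floc [-6.8  2.2  5.7] F along tool -8.69
rad 92.5 cover angle est from pos -0.244 q [ 0.96  0.86 -0.54  1.67 -0.28  0.92  0.5 ] 6.15
```

```bash
cat > lift.py <<'E'
from h import *
import sys,os
p,r,s=toolpose(); h=pw(80,60); ax=pdir(0,0,1)
if not os.path.exists('ref.npz'): np.savez('ref.npz',p=p,q=r.as_quat())
d=np.load('ref.npz'); p0=d['p']; R0=R.from_quat(d['q'])
th=((r*R0.inv()).as_rotvec()@ax); Q=R.from_rotvec(ax*th)
e=r.inv().apply(p-(h+Q.apply(p0-h)))*1e3
print('theta',th.round(3),'pos err tool mm',e.round(2),'roterr',np.degrees((Q*R0).inv()*r if 0 else ((Q*R0).inv()*r).as_rotvec()).round(2),'F',(r.inv().apply(s['force'])).round(1),'q',s['qpos'].round(2),s['clock'])
n=int(sys.argv[1]); D=float(sys.argv[2]); Pc,Rc=p,r
for i in range(1,n+1):
    Qn=R.from_rotvec(ax*(th+D*i)); Pn=h+Qn.apply(p0-h); Rn=Qn*R0
    if i in(1,2,n): print(i,(Rc.inv().apply(Pn-Pc)/.03).round(3),((Rc.inv()*Rn).as_rotvec()/np.radians(6)).round(3))
    Pc,Rc=Pn,Rn
E
python3 lift.py 5 .04
```

```text
theta 0.0 pos err tool mm [0. 0. 0.] roterr [0. 0. 0.] F [-8.7 -2.1  1.9] q [ 0.96  0.86 -0.54  1.67 -0.28  0.92  0.5 ] 6.15
1 [-0.091  0.001 -0.102] [-0.003 -0.382  0.   ]
2 [-0.091  0.001 -0.102] [-0.003 -0.382  0.   ]
5 [-0.091  0.001 -0.102] [-0.003 -0.382  0.   ]
```

Request:
arm_command(delta_pos=[[-0.045,0,-0.05],[-0.09,0,-0.1],[-0.09,0,-0.1],[-0.09,0,-0.1]], rotation=[[0,-0.19,0],[0,-0.38,0],[0,-0.38,0],[0,-0.38,0]])

```text
clock: 6.55
position: [0.5377, -0.2069, 0.091]
tool_rot: [3.132, 1.061, 1.317]
force: [-1.6, -0.6, 4.3]
grip_width: 0.0003
```

```bash
python3 lift.py 5 .05
```

```text
theta 0.148 pos err tool mm [-0.02 -0.24  0.9 ] roterr [ 0.18 -0.    0.03] F [-4.2 -1.4 -1.2] q [ 0.87  0.76 -0.48  1.72 -0.23  0.86  0.4 ] 6.55
1 [-0.112  0.009 -0.158] [-0.034 -0.477 -0.004]
2 [-0.113  0.001 -0.128] [-0.003 -0.477  0.   ]
5 [-0.113  0.001 -0.128] [-0.003 -0.477  0.   ]
```

Request:
arm_command(delta_pos=[[-0.11,0,-0.145],[-0.11,0,-0.14],[-0.11,0,-0.135],[-0.11,0,-0.135],[-0.11,0,-0.135],[-0.11,0,-0.135]], rotation=[[0,-0.477,0],[0,-0.477,0],[0,-0.477,0],[0,-0.477,0],[0,-0.477,0],[0,-0.477,0]])

```text
clock: 7.15
position: [0.5429, -0.1883, 0.126]
tool_rot: [3.06, 1.384, 1.249]
force: [-0.5, 1.5, 2.5]
grip_width: -0.0
```

```bash
python3 lift.py 5 .05
```

```text
theta 0.472 pos err tool mm [-4.53  0.54 -4.34] roterr [-0.02  0.    0.48] F [-2.3 -0.8 -1.8] q [ 0.56  0.58 -0.31  1.8  -0.03  0.79  0.08] 7.15
1 [ 0.038 -0.016  0.017] [-0.001 -0.477 -0.08 ]
2 [-0.113  0.001 -0.128] [-0.003 -0.477  0.   ]
5 [-0.113  0.001 -0.128] [-0.003 -0.477  0.   ]
```

Request:
arm_command(delta_pos=[[-0.08,0,-0.07],[-0.08,0,-0.07],[-0.08,0,-0.08],[-0.08,0,-0.08]], rotation=[[0,-0.477,-0.02],[0,-0.477,-0.02],[0,-0.477,-0.02],[0,-0.477,-0.02]])

```text
clock: 7.55
position: [0.5474, -0.1758, 0.1429]
tool_rot: [0.63, 1.539, -1.177]
force: [-0.3, 2.0, 1.4]
grip_width: 0.0002
```

```bash
python3 lift.py 5 .05
```

```text
theta 0.684 pos err tool mm [-6.16  1.93 -1.82] roterr [-0.18  0.    0.69] F [-1.5 -0.7 -1.9] q [ 0.32  0.52 -0.17  1.81  0.16  0.8  -0.18] 7.55
1 [ 0.093 -0.062 -0.067] [ 0.023 -0.478 -0.115]
2 [-0.113  0.001 -0.128] [-0.003 -0.477  0.   ]
5 [-0.113  0.001 -0.128] [-0.003 -0.477  0.   ]
```

Request:
arm_command(delta_pos=[[-0.06,-0.02,-0.1],[-0.06,-0.02,-0.11],[-0.08,-0.01,-0.12],[-0.09,0,-0.12]], rotation=[[0,-0.477,-0.03],[0,-0.477,-0.03],[0,-0.477,-0.03],[0,-0.477,-0.03]])

```text
clock: 7.95
position: [0.5526, -0.1562, 0.1563]
tool_rot: [0.093, 1.335, -1.712]
force: [-0.0, 1.3, 1.6]
grip_width: -0.0001
```

```bash
python3 lift.py 5 .05
```

```text
theta 0.893 pos err tool mm [-8.14  2.43 -3.11] roterr [-0.16  0.    0.91] F [-1.9 -0.3 -0.9] q [ 0.07  0.51 -0.06  1.81  0.35  0.87 -0.44] 7.95
1 [ 0.159 -0.078 -0.024] [ 0.02  -0.477 -0.152]
2 [-0.113  0.001 -0.128] [-0.003 -0.477  0.   ]
5 [-0.113  0.001 -0.128] [-0.003 -0.477  0.   ]
```

Request:
arm_command(delta_pos=[[-0.05,-0.02,-0.1],[-0.05,-0.02,-0.1],[-0.06,-0.01,-0.11],[-0.06,0,-0.11],[-0.07,0,-0.12]], rotation=[[0,-0.477,-0.04],[0,-0.477,-0.04],[0,-0.477,-0.03],[0,-0.477,-0.03],[0,-0.477,-0.03]])

```text
clock: 8.45
position: [0.5594, -0.1301, 0.166]
tool_rot: [0.051, 1.079, -1.753]
force: [-1.1, 1.0, -0.0]
grip_width: -0.0005
```

```bash
python3 lift.py 5 .05
```

```text
theta 1.149 pos err tool mm [-9.82  2.95 -3.36] roterr [ 0.03 -0.    1.13] F [-0.3 -1.2 -0.6] q [-0.18  0.57  0.03  1.78  0.53  1.03 -0.71] 8.45
1 [ 0.215 -0.095 -0.016] [-0.014 -0.477 -0.187]
2 [-0.113  0.001 -0.128] [-0.003 -0.477  0.   ]
5 [-0.113  0.001 -0.128] [-0.003 -0.477  0.   ]
```

```bash
python3 - <<'E'
from h import *
a=optics.grab_frame('side')[:,:,::-1][50:210,280:440]; b=optics.grab_frame('wrist')[:,:,::-1][100:300,220:420]
cv2.imwrite('pics/c6.png',np.hstack([cv2.resize(a,(400,400),interpolation=2),cv2.resize(b,(400,400),interpolation=2)]))
print(monitor.observe()['force'])
E
```

```text
[0.39221716 1.4707119  1.54592406]
```

View pics/c6.png

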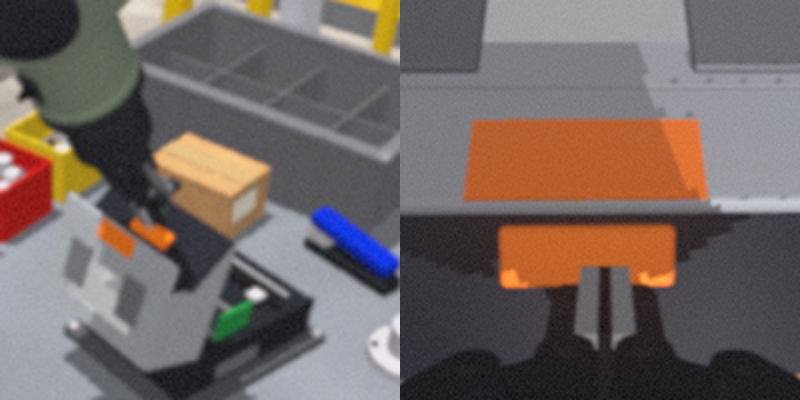

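The side view shows the cover at about 1.2 rad, with the fingertip still on the lower half of the button (wrist crop, pads at (605,275)). A little further, then I'll pull away quickly.

Request:
arm_command(delta_pos=[[-0.06,-0.01,-0.12],[-0.06,-0.01,-0.12],[-0.07,0,-0.12],[-0.08,0,-0.12]], rotation=[[0,-0.477,-0.03],[0,-0.477,-0.03],[0,-0.477,-0.03],[0,-0.477,-0.03]])

```text
clock: 8.95
position: [0.5647, -0.1092, 0.1691]
tool_rot: [0.039, 0.879, -1.768]
force: [-0.7, 0.6, 0.6]
grip_width: -0.0002
```

```bash
python3 lift.py 1 .05
```

```text
theta 1.349 pos err tool mm [-11.08   3.19  -2.57] roterr [ 0.39 -0.01  1.11] F [-0.7 -0.8  0.1] q [-0.33  0.66  0.08  1.73  0.61  1.17 -0.85] 8.95
1 [ 0.257 -0.104 -0.042] [-0.072 -0.477 -0.183]
```

Request:
arm_command(delta_pos=[[-0.9,0,0],[-0.9,0,0],[-0.9,0,0],[-0.9,0,0],[-0.6,0,0]], rotation=[[0,0,0],[0,0,0],[0,0,0],[0,0,0],[0,0,0]])

```text
clock: 9.45
position: [0.5798, -0.0236, 0.2705]
tool_rot: [0.048, 0.88, -1.754]
force: [0.7, 0.9, -0.5]
grip_width: -0.0001
```

```bash
python3 - <<'E'
from h import *
p,r,s=toolpose(); print(p.round(3),s['force'].round(1))
# target: above roll, tool down, jaw y along 46deg (or 226)
for sg in (1,-1):
    t=np.radians(46); Rt=axes([0,0,-1],np.array([np.cos(t),np.sin(t),0])*sg)
    plan(np.array([.573,.161,.26]),Rt)
E
```

```text
[ 0.58  -0.024  0.27 ] [ 0.7  0.9 -0.5]
n 14 dist 0.185 rotdeg [-56.8  36.9  18.7]
[[-0.254,-0.112,-0.342],[-0.24,-0.082,-0.36],[-0.225,-0.05,-0.375],[-0.208,-0.018,-0.388],[-0.19,0.014,-0.397],[-0.171,0.047,-0.403],[-0.151,0.079,-0.406],[-0.13,0.111,-0.406],[-0.109,0.143,-0.402],[-0.087,0.173,-0.396]]
[[-0.676,0.439,0.222],[-0.676,0.439,0.222],[-0.676,0.439,0.222],[-0.676,0.439,0.222],[-0.676,0.439,0.222],[-0.676,0.439,0.222],[-0.676,0.439,0.222],[-0.676,0.439,0.222],[-0.676,0.439,0.222],[-0.676,0.439,0.222]]
[[-0.064,0.203,-0.386],[-0.042,0.231,-0.373],[-0.019,0.257,-0.357],[0.003,0.282,-0.338]]
[[-0.676,0.439,0.222],[-0.676,0.439,0.222],[-0.676,0.439,0.222],[-0.676,0.439,0.222]]
n 24 dist 0.185 rotdeg [115.1  21.5 -42.5]
[[-0.148,-0.066,-0.199],[-0.143,-0.087,-0.195],[-0.137,-0.107,-0.189],[-0.13,-0.127,-0.182],[-0.123,-0.145,-0.172],[-0.116,-0.163,-0.161],[-0.108,-0.18,-0.149],[-0.1,-0.195,-0.135],[-0.092,-0.208,-0.119],[-0.084,-0.22,-0.103]]
[[0.799,0.15,-0.295],[0.799,0.15,-0.295],[0.799,0.15,-0.295],[0.799,0.15,-0.295],[0.799,0.15,-0.295],[0.799,0.15,-0.295],[0.799,0.15,-0.295],[0.799,0.15,-0.295],[0.799,0.15,-0.295],[0.799,0.15,-0.295]]
[[-0.075,-0.231,-0.085],[-0.067,-0.239,-0.066],[-0.058,-0.246,-0.047],[-0.05,-0.251,-0.027],[-0.042,-0.253,-0.007],[-0.034,-0.254,0.014],[-0.027,-0.253,0.035],[-0.02,-0.25,0.055],[-0.013,-0.245,0.076],[-0.007,-0.238,0.096]]
[[0.799,0.15,-0.295],[0.799,0.15,-0.295],[0.799,0.15,-0.295],[0.799,0.15,-0.295],[0.799,0.15,-0.295],[0.799,0.15,-0.295],[0.799,0.15,-0.295],[0.799,0.15,-0.295],[0.799,0.15,-0.295],[0.799,0.15,-0.295]]
[[-0.001,-0.23,0.115],[0.004,-0.219,0.134],[0.008,-0.207,0.152],[0.012,-0.193,0.169]]
[[0.799,0.15,-0.295],[0.799,0.15,-0.295],[0.799,0.15,-0.295],[0.799,0.15,-0.295]]
```

Request:
arm_command(delta_pos=[[-0.254,-0.112,-0.342],[-0.24,-0.082,-0.36],[-0.225,-0.05,-0.375],[-0.208,-0.018,-0.388],[-0.19,0.014,-0.397],[-0.171,0.047,-0.403],[-0.151,0.079,-0.406],[-0.13,0.111,-0.406],[-0.109,0.143,-0.402],[-0.087,0.173,-0.396]], rotation=[[-0.676,0.439,0.222],[-0.676,0.439,0.222],[-0.676,0.439,0.222],[-0.676,0.439,0.222],[-0.676,0.439,0.222],[-0.676,0.439,0.222],[-0.676,0.439,0.222],[-0.676,0.439,0.222],[-0.676,0.439,0.222],[-0.676,0.439,0.222]], gripper=-0.75)

```text
clock: 10.45
position: [0.5725, 0.1217, 0.2755]
tool_rot: [-0.175, 1.381, -1.189]
force: [-0.5, 0.1, -0.1]
grip_width: 0.0748
```

```bash
python3 - <<'E'
from h import *
p,r,s=toolpose(); print(p.round(3),s['qpos'].round(2),s['grip_width'])
t=np.radians(46); Rt=axes([0,0,-1],np.array([np.cos(t),np.sin(t),0]))
plan(np.array([.573,.161,.24]),Rt)
E
```

```text
[0.573 0.122 0.275] [-0.25  0.4  -0.24  1.65  0.31  1.14 -0.05] 0.07480895824566783
n 4 dist 0.053 rotdeg [-14.1  10.4   3.2]
[[0.233,0.185,-0.326],[0.25,0.201,-0.303],[0.266,0.216,-0.278],[0.281,0.228,-0.252]]
[[-0.586,0.435,0.133],[-0.586,0.435,0.133],[-0.586,0.435,0.133],[-0.586,0.435,0.133]]
```

Request:
arm_command(delta_pos=[[0.233,0.185,-0.326],[0.25,0.2,-0.303],[0.266,0.216,-0.278],[0.281,0.228,-0.252],[0,0,0]], rotation=[[-0.586,0.435,0.133],[-0.586,0.435,0.133],[-0.586,0.435,0.133],[-0.586,0.435,0.133],[0,0,0]])

```text
clock: 10.95
position: [0.5724, 0.1652, 0.2448]
tool_rot: [1.455, 1.556, 0.702]
force: [0.1, -0.0, 0.1]
grip_width: 0.075
```

```bash
python3 - <<'E'
from h import *
p,r,s=toolpose(); w=optics.camera_params('wrist'); im=optics.grab_frame('wrist')[:,:,::-1].copy()
print(p.round(4),r.as_matrix().round(3).tolist(),s['clock'])
im0=im.copy()
top=optics.grab_frame('top')[:,:,::-1]
pr=lambda P,c: [cv2.circle(im,tuple(int(round(x)) for x in a),2,c,-1) for a in project(w,P)]
T=np.array([.5725,.161,.777]) 
t=np.radians(46); ux=np.array([np.cos(t),np.sin(t),0]); uy=np.array([-ux[1],ux[0],0]); c=np.array([.573,.161,.0325])
pr([c+uy*.05+[0,0,.0285],c-uy*.05+[0,0,.0285]],(255,0,255))
pr([p,p+r.apply([.014,0,0]),p+r.apply([-.014,.037,0]),p+r.apply([-.014,-.037,0])],(0,255,0))
cv2.imwrite('pics/w7.png',np.hstack([im, cv2.resize(top[150:260,330:430],None,fx=1.6,fy=1.6)[:0] ]) if 0 else im)
cv2.imwrite('pics/top7.png',top); np.savez('w7.npz',im=im0,p=p,q=r.as_quat(),**w)
E
```

```text
[0.5724 0.1652 0.2448] [[0.011, 0.684, 0.729], [0.009, 0.729, -0.684], [-1.0, 0.014, 0.002]] 10.95
```

View pics/w7.png

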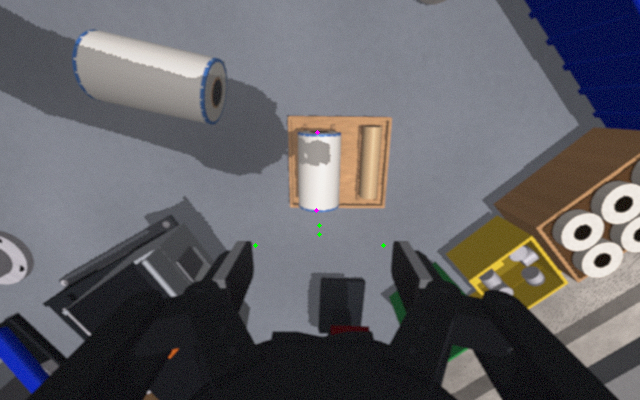

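The wrist view shows the roll centred at u≈319, spanning v 131–210, about 3 mm right of my estimate. The core is clear to its right at (370,160). The open pads appear at (245,245) and (400,245), so the real tips lie 26 mm behind the reported TCP, and I'll allow for that. The printer cover at lower left looks open.

```bash
python3 - <<'E'
from h import *
t=np.radians(46); Rt=axes([0,0,-1],np.array([np.cos(t),np.sin(t),0]))
plan(np.array([.575,.163,.03]),Rt,n=9)
plan(np.array([.575,.163,-.003]),Rt,n=4,p0=np.array([.575,.163,.03]),R0=Rt)
E
```

```text
n 9 dist 0.2159 rotdeg [ 0.7  0.2 -0.8]
[[0.799,-0.011,0.009],[0.799,-0.009,0.009],[0.799,-0.008,0.01],[0.799,-0.007,0.01],[0.799,-0.006,0.01],[0.799,-0.004,0.011],[0.799,-0.003,0.011],[0.799,-0.002,0.012],[0.799,-0.001,0.012]]
[[0.013,0.004,-0.015],[0.013,0.004,-0.015],[0.013,0.004,-0.015],[0.013,0.004,-0.015],[0.013,0.004,-0.015],[0.013,0.004,-0.015],[0.013,0.004,-0.015],[0.013,0.004,-0.015],[0.013,0.004,-0.015]]
n 4 dist 0.033 rotdeg [0. 0. 0.]
[[0.275,0.0,0.0],[0.275,0.0,0.0],[0.275,0.0,0.0],[0.275,0.0,0.0]]
[[0.0,0.0,0.0],[0.0,0.0,0.0],[0.0,0.0,0.0],[0.0,0.0,0.0]]
```

View pics/top7.png

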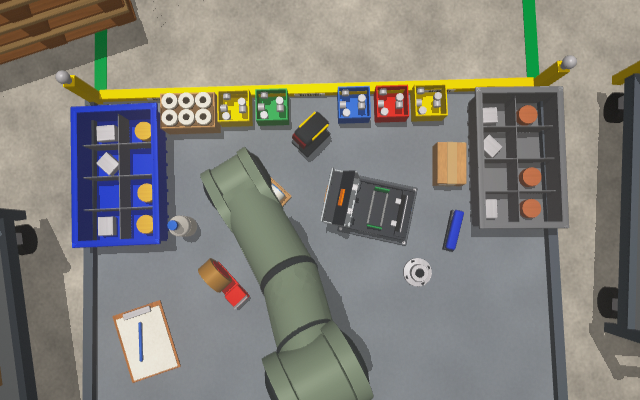

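The cover stands fully open, with the green guides and bay visible at (380,210). Now I descend.

Request:
arm_command(delta_pos=[[0.8,-0.01,0.01],[0.8,-0.01,0.01],[0.8,-0.008,0.01],[0.8,-0.007,0.01],[0.8,-0.006,0.01],[0.8,-0.004,0.01],[0.8,0,0.01],[0.8,0,0.01],[0.6,0,0.01]], rotation=[[0.013,0.004,-0.015],[0.013,0.004,-0.015],[0.013,0.004,-0.015],[0.013,0.004,-0.015],[0.013,0.004,-0.015],[0.013,0.004,-0.015],[0.013,0.004,-0.015],[0.013,0.004,-0.015],[0.013,0.004,-0.015]])

```text
clock: 11.95
position: [0.5807, 0.1646, 0.0401]
tool_rot: [0.451, 1.544, -0.327]
force: [0.5, -1.1, 0.6]
grip_width: 0.0747
```

```bash
python3 - <<'E'
from h import *
p,r,s=toolpose(); w=optics.camera_params('wrist'); im=optics.grab_frame('wrist'); np.savez('w8.npz',im=im,p=p,q=r.as_quat(),**w)
cv2.imwrite('pics/w8.png',im[:,:,::-1]); print(p.round(4),s['force'].round(1),r.as_matrix()[:,:2].round(3).tolist())
hsv=cv2.cvtColor(im,cv2.COLOR_RGB2HSV)
# white-ish columns at some rows, print runs
for v in range(150,300,15):
    m=(hsv[v,:,1]<45)&(hsv[v,:,2]>110); d=np.flatnonzero(np.diff(np.r_[0,m.astype(int),0])); 
    print(v,[(int(a),int(b)) for a,b in zip(d[::2],d[1::2]) if b-a>8 and 150<a<480])
for e in (0,): print(project(w,[[.575+ a*.05*-.719,.163+a*.05*.695,.061] for a in (1,-1)]).round(1).tolist())
E
```

```text
[0.5807 0.1646 0.0401] [ 0.5 -1.1  0.6] [[0.025, 0.702], [-0.008, 0.712], [-1.0, 0.012]]
150 [(333, 351), (458, 640)]
165 [(262, 280), (329, 357), (456, 640)]
180 [(264, 357), (454, 640)]
195 [(265, 357), (452, 640)]
210 [(267, 355), (450, 640)]
225 [(267, 355), (448, 640)]
240 [(269, 354), (446, 640)]
255 [(271, 354), (443, 628)]
270 [(272, 354), (441, 624)]
285 [(250, 260), (273, 353), (457, 620)]
[[307.6, 157.5], [312.0, 319.1]]
```

```bash
python3 - <<'E'
from h import *
t=np.radians(46); Rt=axes([0,0,-1],np.array([np.cos(t),np.sin(t),0]))
plan(np.array([.5757,.1637,.022]),Rt,n=3)
E
```

```text
n 3 dist 0.0163 rotdeg [-0.6  1.3 -0.5]
[[0.174,-0.038,-0.031],[0.174,-0.037,-0.03],[0.175,-0.036,-0.028]]
[[-0.033,0.072,-0.029],[-0.033,0.072,-0.029],[-0.033,0.072,-0.029]]
```

Request:
arm_command(delta_pos=[[0.17,-0.04,-0.03],[0.17,-0.04,-0.03],[0.17,-0.04,-0.03],[0,0,0]], rotation=[[-0.033,0.075,-0.03],[-0.033,0.075,-0.03],[-0.033,0.075,-0.03],[0,0,0]])

```text
clock: 12.4
position: [0.5761, 0.1643, 0.0244]
tool_rot: [0.891, 1.57, 0.124]
force: [0.0, 0.7, 0.8]
grip_width: 0.0748
```

```bash
python3 - <<'E'
from h import *
p,r,s=toolpose();print(p.round(4),r.as_matrix()[:,:2].round(3).tolist())
t=np.radians(46); Rt=axes([0,0,-1],np.array([np.cos(t),np.sin(t),0]))
plan(np.array([.5757,.1637,-.002]),Rt,n=4)
E
```

```text
[0.5761 0.1643 0.0244] [[0.001, 0.694], [0.0, 0.72], [-1.0, 0.001]]
n 4 dist 0.0264 rotdeg [ 0.  0. -0.]
[[0.22,-0.006,0.001],[0.22,-0.006,0.001],[0.22,-0.006,0.001],[0.22,-0.006,0.001]]
[[0.001,0.002,-0.002],[0.001,0.002,-0.002],[0.001,0.002,-0.002],[0.001,0.002,-0.002]]
```

Request:
arm_command(delta_pos=[[0.22,-0.006,0],[0.22,-0.006,0],[0.2,-0.006,0],[0.16,0,0],[0,0,0]], rotation=[[0,0,0],[0,0,0],[0,0,0],[0,0,0],[0,0,0]])

```text
clock: 12.9
position: [0.5764, 0.1637, -0.0008]
tool_rot: [0.932, 1.568, 0.164]
force: [-0.8, -0.4, -0.3]
grip_width: 0.0745
```

```bash
python3 - <<'E'
from h import *
im=optics.grab_frame('side'); cv2.imwrite('pics/s9.png',im[:,:,::-1])
w=optics.camera_params('wrist'); im=optics.grab_frame('wrist'); cv2.imwrite('pics/w9.png',im[:,:,::-1])
p,r,s=toolpose();print(p.round(4),r.as_matrix()[:,:2].round(3).tolist(),s['force'],s['grip_width'])
g=cv2.cvtColor(im,cv2.COLOR_RGB2GRAY)
for v in (215,230,240,250,260,275,290): print(v,g[v,170:470:6].tolist())
E
```

```text
[ 5.767e-01  1.638e-01 -1.000e-04] [[0.003, 0.695], [0.001, 0.719], [-1.0, 0.003]] [ 0.94761139 -0.45248762 -0.56006741] 0.07508570539484326
215 [77, 80, 82, 82, 77, 79, 84, 81, 83, 87, 86, 84, 94, 78, 96, 127, 130, 141, 145, 146, 147, 148, 153, 155, 158, 150, 149, 152, 148, 146, 230, 222, 217, 201, 151, 103, 101, 104, 106, 103, 80, 73, 87, 96, 127, 151, 170, 185, 196, 185]
230 [77, 75, 79, 85, 80, 86, 79, 78, 77, 82, 84, 81, 92, 96, 103, 125, 134, 136, 141, 148, 148, 152, 155, 151, 154, 152, 151, 152, 150, 147, 152, 222, 214, 200, 125, 107, 99, 103, 106, 108, 64, 78, 82, 105, 135, 157, 169, 186, 188, 183]
240 [83, 69, 82, 79, 79, 79, 80, 77, 83, 83, 83, 77, 82, 87, 90, 125, 135, 137, 140, 145, 153, 151, 149, 155, 157, 154, 154, 151, 149, 147, 147, 223, 215, 141, 111, 111, 108, 103, 93, 99, 61, 75, 78, 110, 138, 160, 175, 189, 185, 181]
250 [81, 76, 77, 77, 78, 80, 79, 82, 82, 79, 75, 88, 36, 35, 78, 118, 130, 141, 142, 148, 149, 147, 150, 155, 155, 158, 152, 153, 152, 149, 143, 143, 134, 126, 147, 150, 162, 114, 37, 73, 89, 56, 86, 114, 146, 162, 180, 184, 184, 171]
260 [80, 83, 81, 76, 80, 78, 79, 76, 22, 66, 80, 43, 21, 33, 70, 114, 134, 139, 143, 147, 149, 149, 155, 155, 152, 153, 150, 151, 150, 147, 147, 143, 142, 129, 165, 172, 179, 77, 35, 30, 77, 88, 43, 54, 150, 165, 178, 189, 181, 158]
275 [81, 81, 81, 83, 73, 80, 40, 31, 86, 85, 19, 17, 20, 15, 63, 103, 130, 137, 145, 149, 148, 150, 150, 157, 158, 152, 154, 148, 150, 145, 144, 138, 135, 120, 159, 164, 160, 77, 32, 37, 19, 34, 89, 82, 32, 133, 171, 186, 179, 88]
290 [127, 126, 126, 22, 26, 23, 28, 26, 22, 18, 32, 16, 23, 97, 84, 155, 127, 140, 145, 149, 151, 149, 151, 155, 149, 155, 153, 149, 146, 145, 149, 140, 132, 120, 155, 166, 167, 170, 55, 26, 26, 28, 21, 32, 19, 29, 29, 28, 29, 64]
```

The pads straddle the roll, which spans u≈256–372 between them. Closing.

Request:
arm_command(delta_pos=[[0,0,0],[0,0,0],[0,0,0],[0,0,0],[0,0,0],[0,0,0]], rotation=[[0,0,0],[0,0,0],[0,0,0],[0,0,0],[0,0,0],[0,0,0]], gripper=1, grip_force=45)

```text
clock: 13.6
position: [0.5756, 0.1624, 0.0009]
tool_rot: [-0.134, 1.569, -0.903]
force: [-0.7, -0.2, -2.5]
grip_width: 0.0556
```

Request:
arm_command(delta_pos=[[-0.1,0,0],[-0.3,0,0],[-0.5,0,0],[-0.5,0,0],[-0.6,0,0],[-0.6,0,0],[-0.6,0,0],[-0.3,0,0],[0,0,0]], rotation=[[0,0,0],[0,0,0],[0,0,0],[0,0,0],[0,0,0],[0,0,0],[0,0,0],[0,0,0],[0,0,0]])

```text
clock: 14.5
position: [0.5764, 0.1631, 0.1183]
tool_rot: [0.75, 1.565, -0.019]
force: [-0.2, 0.8, -3.0]
grip_width: 0.0556
```

```bash
python3 - <<'E'
from h import *
p,r,s=toolpose();print(p.round(4),s['force'].round(1),s['moment'].round(2),s['grip_width'])
w=optics.camera_params('wrist'); im=optics.grab_frame('wrist'); cv2.imwrite('pics/w10.png',im[:,:,::-1]); print(s['qpos'].round(2))
# blue edges of roll
hsv=cv2.cvtColor(im,cv2.COLOR_RGB2HSV); m=cv2.inRange(hsv,(95,90,50),(125,255,255)); m[:, :240]=0; m[:,390:]=0
n,l,st,c=cv2.connectedComponentsWithStats(m)
print([(st[i].tolist(),c[i].round(1).tolist()) for i in range(1,n) if st[i,4]>15])
for h in (14,10): pass
tip=-.0215; cen=tip-.0145 # expected roll centre x in tool
for x in (cen,): print(project(w,p+r.apply([[x-.0285,0,.05],[x-.0285,0,-.05],[x,0,-.05],[x,0,.05]])).round(1).tolist())
for k,sg in ((0,1),):
  ang=PR[2]
  for sg in (1,-1):
    Rt=axes([0,0,-1],pdir(sg,0,0)); pt=pw(8,0); pt[2]=.20; plan(pt,Rt)
E
```

```text
[0.5764 0.1631 0.1183] [-0.2  0.8 -3. ] [-0.    0.05  0.01] 0.055615357756564995
[-0.15  0.61 -0.32  1.75  0.25  0.82  0.21]
[([260, 165, 123, 27, 958], [319.8, 183.2])]
[[318.3, 393.8], [317.0, 185.1], [318.1, 168.1], [318.9, 343.7]]
n 14 dist 0.3554 rotdeg [-30.4   0.3  -0.1]
[[-0.197,-0.646,0.51],[-0.197,-0.664,0.486],[-0.197,-0.682,0.46],[-0.197,-0.699,0.434],[-0.197,-0.715,0.407],[-0.197,-0.73,0.38],[-0.197,-0.744,0.352],[-0.197,-0.757,0.323],[-0.197,-0.769,0.294],[-0.197,-0.779,0.265]]
[[-0.362,0.003,-0.002],[-0.362,0.003,-0.002],[-0.362,0.003,-0.002],[-0.362,0.003,-0.002],[-0.362,0.003,-0.002],[-0.362,0.003,-0.002],[-0.362,0.003,-0.002],[-0.362,0.003,-0.002],[-0.362,0.003,-0.002],[-0.362,0.003,-0.002]]
[[-0.197,-0.789,0.235],[-0.197,-0.797,0.205],[-0.196,-0.804,0.175],[-0.196,-0.81,0.144]]
[[-0.362,0.003,-0.002],[-0.362,0.003,-0.002],[-0.362,0.003,-0.002],[-0.362,0.003,-0.002]]
n 28 dist 0.3554 rotdeg [149.6  -0.2  -0.4]
[[-0.098,-0.323,0.255],[-0.098,-0.298,0.284],[-0.098,-0.27,0.311],[-0.098,-0.24,0.334],[-0.098,-0.208,0.355],[-0.098,-0.174,0.373],[-0.098,-0.138,0.388],[-0.0
[... 361 characters left out ...]
,0.392],[-0.097,0.162,0.379],[-0.097,0.196,0.362],[-0.097,0.229,0.342],[-0.097,0.26,0.319],[-0.097,0.288,0.294],[-0.097,0.315,0.266]]
[[0.891,-0.001,-0.002],[0.891,-0.001,-0.002],[0.891,-0.001,-0.002],[0.891,-0.001,-0.002],[0.891,-0.001,-0.002],[0.891,-0.001,-0.002],[0.891,-0.001,-0.002],[0.891,-0.001,-0.002],[0.891,-0.001,-0.002],[0.891,-0.001,-0.002]]
[[-0.098,0.338,0.235],[-0.098,0.358,0.203],[-0.098,0.376,0.168],[-0.098,0.39,0.133],[-0.098,0.4,0.096],[-0.098,0.407,0.058],[-0.098,0.411,0.02],[-0.098,0.411,-0.018]]
[[0.891,-0.001,-0.002],[0.891,-0.001,-0.002],[0.891,-0.001,-0.002],[0.891,-0.001,-0.002],[0.891,-0.001,-0.002],[0.891,-0.001,-0.002],[0.891,-0.001,-0.002],[0.891,-0.001,-0.002]]
```

The roll is held: 55.6 mm opening and −3 N of weight. To pass over the open cover (top at 200 mm) I lift to TCP z≈0.27 first.

Request:
arm_command(delta_pos=[[-0.6,0,0],[-0.9,0,0],[-0.9,0,0],[-0.9,0,0],[-0.9,0,0],[-0.7,0,0]], rotation=[[0,0,0],[0,0,0],[0,0,0],[0,0,0],[0,0,0],[0,0,0]])

```text
clock: 15.15
position: [0.572, 0.1618, 0.262]
tool_rot: [-1.851, 1.563, -2.619]
force: [-0.0, 0.2, -1.9]
grip_width: 0.0557
```

```bash
python3 - <<'E'
from h import *
p,r,s=toolpose();print(p.round(4),s['force'].round(1),s['grip_width'])
w=optics.camera_params('wrist'); im=optics.grab_frame('wrist')
hsv=cv2.cvtColor(im,cv2.COLOR_RGB2HSV)
for u in (300,310,320,330,340):
    m=cv2.inRange(hsv[140:220,u:u+1],(95,90,50),(125,255,255)).ravel(); print(u,140+np.flatnonzero(m))
x=-.0316
print(project(w,p+r.apply([[x-.0285,0,-.05],[x-.0285,0,-.047],[x,.0285,-.05],[x,-.0285,-.05]])).round(1).tolist())
Rt=axes([0,0,-1],pdir(1,0,0)); pt=pw(8,0); pt[2]=.265; plan(pt,Rt)
E
```

```text
[0.572  0.1618 0.262 ] [-0.   0.2 -1.9] 0.055724330363843846
300 [183 184 185 186 187 188 189 190]
310 [184 185 186 187 188 189 190]
320 [184 185 186 187 188 189 190 191]
330 [184 185 186 187 188 189 190 191]
340 [183 184 185 186]
[[317.2, 181.7], [317.2, 189.5], [379.3, 166.0], [257.2, 166.1]]
n 13 dist 0.3447 rotdeg [-30.3  -0.1   0.3]
[[0.003,-0.69,0.553],[0.003,-0.711,0.524],[0.003,-0.732,0.495],[0.003,-0.752,0.465],[0.002,-0.77,0.434],[0.002,-0.787,0.402],[0.002,-0.803,0.37],[0.002,-0.817,0.337],[0.001,-0.83,0.303],[0.001,-0.842,0.269]]
[[-0.389,-0.001,0.003],[-0.389,-0.001,0.003],[-0.389,-0.001,0.003],[-0.389,-0.001,0.003],[-0.389,-0.001,0.003],[-0.389,-0.001,0.003],[-0.389,-0.001,0.003],[-0.389,-0.001,0.003],[-0.389,-0.001,0.003],[-0.389,-0.001,0.003]]
[[0.001,-0.852,0.234],[0.001,-0.861,0.2],[0.0,-0.868,0.164]]
[[-0.389,-0.001,0.003],[-0.389,-0.001,0.003],[-0.389,-0.001,0.003]]
```

Request:
arm_command(delta_pos=[[0,-0.69,0.553],[0,-0.711,0.524],[0,-0.732,0.495],[0,-0.752,0.465],[0,-0.77,0.434],[0,-0.787,0.402],[0,-0.803,0.37],[0,-0.817,0.337],[0,-0.83,0.303],[0,-0.842,0.269]], rotation=[[-0.389,0,0],[-0.389,0,0],[-0.389,0,0],[-0.389,0,0],[-0.389,0,0],[-0.389,0,0],[-0.389,0,0],[-0.389,0,0],[-0.389,0,0],[-0.389,0,0]])

```text
clock: 16.2
position: [0.5469, -0.1077, 0.2564]
tool_rot: [-2.708, 1.556, -3.046]
force: [0.6, -0.0, -2.3]
grip_width: 0.0558
```

```bash
python3 - <<'E'
from h import *
p,r,s=toolpose();print(p.round(4),s['force'].round(1),s['grip_width'])
Rt=axes([0,0,-1],pdir(1,0,0)); pt=pw(8,0,.9); pt[2]=.25; plan(pt,Rt)
E
```

```text
[ 0.5469 -0.1077  0.2564] [ 0.6 -0.  -2.3] 0.05577796167445457
n 3 dist 0.0736 rotdeg [-5.7 -0.8  0.3]
[[0.074,-0.789,0.202],[0.073,-0.796,0.175],[0.072,-0.801,0.148]]
[[-0.315,-0.043,0.017],[-0.315,-0.043,0.017],[-0.315,-0.043,0.017]]
```

Request:
arm_command(delta_pos=[[0.05,-0.789,0.202],[0.05,-0.796,0.175],[0.07,-0.8,0.148],[0,0,0]], rotation=[[-0.315,-0.043,0.017],[-0.315,-0.043,0.017],[-0.315,-0.043,0.017],[0,0,0]])

```text
clock: 16.6
position: [0.5376, -0.1877, 0.2465]
tool_rot: [-2.911, 1.565, 3.135]
force: [-0.3, -0.7, -3.5]
grip_width: 0.0556
```

```bash
python3 - <<'E'
from h import *
p,r,s=toolpose();print(p.round(4),s['force'].round(1),s['grip_width'],s['qpos'].round(2))
w=optics.camera_params('wrist'); im=optics.grab_frame('wrist')[:,:,::-1].copy(); cv2.imwrite('pics/w11raw.png',im)
hsv=cv2.cvtColor(im,cv2.COLOR_BGR2HSV); m=cv2.inRange(hsv,(50,90,40),(85,255,255))
n,l,st,c=cv2.connectedComponentsWithStats(m)
print([(st[i].tolist(),c[i].round(1).tolist()) for i in range(1,n) if st[i,4]>30])
P=[(8,48,54),(8,82,54),(8,48,-54),(8,82,-54)]
print(project(w,[pw(a,b,y) for a,b,y in P]).round(1).tolist())
Rt=axes([0,0,-1],pdir(1,0,0)); pt=pw(8,0,.9); pt[2]=.11; plan(pt,Rt)
E
```

```text
[ 0.5376 -0.1877  0.2465] [-0.3 -0.7 -3.5] 0.055622455788015 [ 0.5   0.42 -0.37  1.69  0.17  1.06  1.41]
[([306, 122, 42, 7, 239], [326.2, 125.4]), ([545, 276, 84, 124, 3821], [595.9, 326.4])]
[[327.2, 127.3], [327.7, 129.3], [326.7, 208.4], [327.1, 217.7]]
n 6 dist 0.1367 rotdeg [ 0.1 -0.3  0. ]
[[0.759,0.031,0.011],[0.759,0.031,0.01],[0.759,0.031,0.009],[0.759,0.031,0.009],[0.759,0.031,0.008],[0.759,0.031,0.007]]
[[0.003,-0.009,0.001],[0.003,-0.009,0.001],[0.003,-0.009,0.001],[0.003,-0.009,0.001],[0.003,-0.009,0.001],[0.003,-0.009,0.001]]
```

Request:
arm_command(delta_pos=[[0.76,0.03,0.01],[0.76,0.03,0.01],[0.76,0.03,0.01],[0.76,0.03,0.01],[0.76,0.03,0.01],[0.6,0.03,0.01],[0,0,0]], rotation=[[0.003,-0.009,0],[0.003,-0.009,0],[0.003,-0.009,0],[0.003,-0.009,0],[0.003,-0.009,0],[0.003,-0.009,0],[0,0,0]])

```text
clock: 17.35
position: [0.5406, -0.1731, 0.1067]
tool_rot: [2.381, 1.566, 2.145]
force: [-0.1, -0.1, -2.0]
grip_width: 0.0553
```

```bash
python3 - <<'E'
from h import *
p,r,s=toolpose();print(p.round(4),s['force'].round(1),r.as_matrix().round(3)[:,:2].tolist())
w=optics.camera_params('wrist'); im=optics.grab_frame('wrist')[:,:,::-1].copy(); cv2.imwrite('pics/w12raw.png',im)
hsv=cv2.cvtColor(im,cv2.COLOR_BGR2HSV); m=cv2.inRange(hsv,(50,90,40),(85,255,255))
n,l,st,c=cv2.connectedComponentsWithStats(m)
print([(st[i].tolist(),c[i].round(1).tolist()) for i in range(1,n) if st[i,4]>30])
P=[(8,48,54),(8,82,54),(8,82,60),(8,82,64)]
print(project(w,[pw(a,b,y) for a,b,y in P]).round(1).tolist())
b=cv2.inRange(hsv,(95,90,50),(125,255,255)); print('blue',[np.flatnonzero(b[140:220,u]+0)[[0,-1]]+140 for u in (310,320,330) if b[140:220,u].any()])
x=-.0316;print(project(w,p+r.apply([[x-.0285,0,-.05]])).round(1))
l=R.from_euler('z',-PR[2]).apply(p+r.apply([x,0,.0009])-[PR[0],PR[1],0])*1e3; print('roll local',l.round(1))
a=cv2.resize(im[60:260,200:440],(480,400)); 
sd=optics.grab_frame('side')[:,:,::-1][60:220,300:440]; cv2.imwrite('pics/c12.png',np.hstack([a,cv2.resize(sd,(320,400))[:,:320]]))
Rt=axes([0,0,-1],pdir(1,0,0)); pt=pw(8,0,.5); pt[2]=.047; plan(pt,Rt,n=8)
E
```

```text
[ 0.5406 -0.1731  0.1067] [-0.1 -0.1 -2. ] [[-0.002, 0.234], [0.004, 0.972], [-1.0, 0.003]]
[([272, 134, 71, 8, 564], [306.9, 137.5])]
[[310.6, 139.6], [308.6, 145.2], [308.5, 135.9], [308.5, 129.6]]
blue [array([184, 191]), array([184, 191]), array([184, 191])]
[[318.  179.5]]
roll local [ 15.4   1.5 138.3]
n 8 dist 0.0624 rotdeg [ 0.2 -0.  -0.2]
[[0.258,-0.03,0.003],[0.258,-0.03,0.003],[0.258,-0.03,0.003],[0.258,-0.03,0.003],[0.258,-0.03,0.003],[0.258,-0.03,0.003],[0.258,-0.03,0.003],[0.258,-0.03,0.003]]
[[0.003,-0.0,-0.003],[0.003,-0.0,-0.003],[0.003,-0.0,-0.003],[0.003,-0.0,-0.003],[0.003,-0.0,-0.003],[0.003,-0.0,-0.003],[0.003,-0.0,-0.003],[0.003,-0.0,-0.003]]
```

Request:
arm_command(delta_pos=[[0.1,-0.14,0.015],[0.2,-0.14,0.015],[0.3,0,0],[0.3,0,0],[0.3,0,0],[0,0,0]], rotation=[[0,0,0],[0,0,0],[0,0,0],[0,0,0],[0,0,0],[0,0,0]])

```text
clock: 18.05
position: [0.5421, -0.1834, 0.0727]
tool_rot: [0.553, 1.566, 0.316]
force: [0.4, 0.7, -1.5]
grip_width: 0.0558
```

```bash
cat > pl.py <<'E'
from h import *
p,r,s=toolpose();print(p.round(4),s['force'].round(1),s['moment'].round(2),r.as_matrix().round(3)[:,:2].tolist(),s['grip_width'],s['clock'])
w=optics.camera_params('wrist'); im=optics.grab_frame('wrist')[:,:,::-1].copy()
hsv=cv2.cvtColor(im,cv2.COLOR_BGR2HSV); m=cv2.inRange(hsv,(50,90,40),(85,255,255))
n,l,st,c=cv2.connectedComponentsWithStats(m)
print([(st[i].tolist(),c[i].round(1).tolist()) for i in range(1,n) if st[i,4]>30])
print(project(w,[pw(8,48,54),pw(8,82,54),pw(8,82,60)]).round(1).tolist())
l=R.from_euler('z',-PR[2]).apply(p+r.apply([-.0316,0,.0013])-[PR[0],PR[1],0])*1e3; print('roll local',l.round(1))
Rt=axes([0,0,-1],pdir(1,0,0)); pt=pw(7,0,.5); pt[2]=.047; plan(pt,Rt,n=3)
E
python3 pl.py
```

```text
[ 0.5421 -0.1834  0.0727] [ 0.4  0.7 -1.5] [ 0.01  0.05 -0.  ] [[0.004, 0.235], [0.001, 0.972], [-1.0, 0.002]] 0.05577846737294218 18.05
[([278, 132, 89, 10, 831], [321.2, 136.7])]
[[323.3, 139.0], [323.6, 146.3], [323.7, 134.9]]
roll local [  5.7  -2.6 104.3]
n 3 dist 0.0264 rotdeg [ 0.1  0.3 -0.1]
[[0.292,0.013,-0.025],[0.292,0.013,-0.025],[0.292,0.013,-0.024]]
[[0.005,0.014,-0.008],[0.005,0.014,-0.008],[0.005,0.014,-0.008]]
```

Request:
arm_command(delta_pos=[[0.15,0.02,-0.04],[0.2,0.02,-0.03],[0.2,0,-0.02],[0.15,0,0],[0,0,0]], rotation=[[0,0.015,0],[0,0.015,0],[0,0.01,0],[0,0,0],[0,0,0]])

```text
clock: 18.6
position: [0.5402, -0.1812, 0.0508]
tool_rot: [1.394, 1.568, 1.157]
force: [-0.6, 0.1, -1.8]
grip_width: 0.0557
```

```bash
python3 pl.py
```

```text
[ 0.5402 -0.1812  0.0508] [-0.6  0.1 -1.8] [-0.03  0.02  0.01] [[0.001, 0.234], [0.002, 0.972], [-1.0, 0.002]] 0.05572200027031402 18.6
[([268, 141, 101, 11, 1007], [318.1, 146.5])]
[[320.5, 147.5], [320.3, 157.7], [320.3, 144.7]]
roll local [ 7.4 -0.3 82.4]
n 3 dist 0.0041 rotdeg [ 0.1  0.  -0.1]
[[0.045,-0.005,0.004],[0.045,-0.005,0.004],[0.045,-0.005,0.004]]
[[0.007,0.002,-0.008],[0.007,0.002,-0.008],[0.007,0.002,-0.008]]
```

Request:
arm_command(delta_pos=[[0.05,0,0],[0.05,0,0],[0.04,0,0],[0,0,0]], rotation=[[0,0,0],[0,0,0],[0,0,0],[0,0,0]])

```text
clock: 19.05
position: [0.5407, -0.1813, 0.047]
tool_rot: [0.986, 1.568, 0.749]
force: [-0.4, 0.5, -2.0]
grip_width: 0.0558
```

```bash
python3 pl.py
```

```text
[ 0.5407 -0.1813  0.047 ] [-0.4  0.5 -2. ] [-0.01  0.04 -0.02] [[0.002, 0.235], [0.002, 0.972], [-1.0, 0.002]] 0.055756233702302135 19.05
[([266, 141, 105, 12, 1036], [318.0, 146.5])]
[[320.6, 147.5], [320.4, 158.2], [320.4, 144.7]]
roll local [ 7.4 -0.8 78.6]
n 3 dist 0.0005 rotdeg [ 0.1  0.1 -0.1]
[[0.001,-0.005,-0.001],[0.001,-0.005,-0.001],[0.001,-0.005,-0.001]]
[[0.006,0.005,-0.008],[0.006,0.005,-0.008],[0.006,0.005,-0.008]]
```

Request:
arm_command(delta_pos=[[0.04,0,0],[0.03,0,0],[0,0,0]], rotation=[[0,0,0],[0,0,0],[0,0,0]])

```text
clock: 19.4
position: [0.5409, -0.1815, 0.0452]
tool_rot: [0.809, 1.568, 0.572]
force: [-0.6, -0.6, -1.0]
grip_width: 0.0558
```

```bash
python3 pl.py | head -4
```

```text
[ 0.5409 -0.1815  0.0452] [-0.6 -0.6 -1. ] [-0.01  0.11  0.02] [[0.003, 0.235], [0.002, 0.972], [-1.0, 0.002]] 0.05575729940206273 19.4
[([266, 141, 105, 12, 1059], [318.2, 146.5])]
[[320.7, 147.6], [320.5, 158.4], [320.5, 144.8]]
roll local [ 7.3 -1.  76.8]
```

Request:
arm_command(delta_pos=[[0.03,0,0],[0.03,0,0],[0,0,0]], rotation=[[0,0,0],[0,0,0],[0,0,0]])

```text
clock: 19.75
position: [0.5411, -0.1821, 0.0449]
tool_rot: [0.395, 1.567, 0.157]
force: [-1.3, -1.0, -0.6]
grip_width: 0.0556
```

```bash
python3 pl.py | head -4
```

```text
[ 0.5411 -0.1821  0.0449] [-1.3 -1.  -0.6] [-0.07  0.28 -0.03] [[0.003, 0.235], [0.001, 0.972], [-1.0, 0.001]] 0.0556053321109082 19.75
[([267, 141, 106, 11, 1135], [318.8, 146.0])]
[[321.6, 147.1], [321.5, 157.9], [321.5, 144.3]]
roll local [ 6.8 -1.3 76.5]
```

Request:
arm_command(delta_pos=[[0.03,0,0],[0.03,0,0],[0.02,0,0]], rotation=[[0,0,0],[0,0,0],[0,0,0]])

```text
clock: 20.1
position: [0.5413, -0.1824, 0.0444]
tool_rot: [0.115, 1.567, -0.123]
force: [-6.1, 1.0, 15.1]
grip_width: 0.0553
```

```bash
python3 pl.py | head -4
```

```text
[ 0.5413 -0.1824  0.0444] [-6.1  1.  15.1] [ 0.45  1.24 -0.02] [[0.004, 0.236], [-0.001, 0.972], [-1.0, 0.0]] 0.055327585938499624 20.1
[([267, 140, 106, 12, 1116], [319.5, 145.7])]
[[321.9, 146.8], [321.8, 157.7], [321.9, 143.9]]
roll local [ 6.6 -1.5 76. ]
```

15 N up: the roll is down on the cradle. I'll ease off the load and nudge 1 mm away from the side load before releasing.

Request:
arm_command(delta_pos=[[-0.02,0,-0.03],[-0.01,0,-0.02],[0,0,0]], rotation=[[0,0,0],[0,0,0],[0,0,0]])

```text
clock: 20.45
position: [0.54, -0.1819, 0.0452]
tool_rot: [0.158, 1.566, -0.08]
force: [-0.6, -0.0, -2.3]
grip_width: 0.0555
```

```bash
python3 pl.py | head -4
```

```text
[ 0.54   -0.1819  0.0452] [-0.6 -0.  -2.3] [-0.01 -0.01 -0.01] [[0.005, 0.236], [-0.0, 0.972], [-1.0, 0.001]] 0.055519092240676214 20.45
[([267, 143, 106, 12, 1114], [318.9, 148.7])]
[[321.7, 149.1], [321.6, 160.6], [321.6, 147.0]]
roll local [ 6.8 -0.1 76.8]
```

Request:
arm_command(delta_pos=[[0.025,0,0],[0.02,0,0]], rotation=[[0,0,0],[0,0,0]])

```text
clock: 20.7
position: [0.5402, -0.182, 0.0443]
tool_rot: [0.093, 1.566, -0.145]
force: [-6.7, 1.5, 21.2]
grip_width: 0.0558
```

```bash
python3 pl.py | head -4
```

```text
[ 0.5402 -0.182   0.0443] [-6.7  1.5 21.2] [0.54 1.39 0.  ] [[0.005, 0.236], [-0.001, 0.972], [-1.0, 0.0]] 0.055793693788159474 20.7
[([267, 143, 106, 12, 1145], [319.0, 148.1])]
[[321.8, 148.9], [321.7, 160.5], [321.7, 146.8]]
roll local [ 6.7 -0.3 75.9]
```

Request:
arm_command(delta_pos=[[-0.012,0,0]], rotation=[[0,0,0]])

```text
clock: 20.85
position: [0.5401, -0.1821, 0.0449]
tool_rot: [0.048, 1.566, -0.19]
force: [-0.5, -0.7, -2.7]
grip_width: 0.0559
```

Request:
arm_command(delta_pos=[[0,0,0],[0,0,0],[0,0,0],[0,0,0]], rotation=[[0,0,0],[0,0,0],[0,0,0],[0,0,0]], gripper=-0.6)

```text
clock: 21.25
position: [0.5404, -0.182, 0.0447]
tool_rot: [0.097, 1.566, -0.141]
force: [0.3, 0.1, 0.1]
grip_width: 0.0679
```

```bash
python3 pl.py | head -4
```

```text
[ 0.5404 -0.182   0.0447] [0.3 0.1 0.1] [ 0.01 -0.01  0.03] [[0.005, 0.236], [-0.001, 0.972], [-1.0, 0.0]] 0.06790445146912853 21.25
[([267, 142, 106, 12, 1125], [319.1, 147.7])]
[[321.7, 148.4], [321.5, 159.7], [321.5, 146.1]]
roll local [ 6.8 -0.5 76.3]
```

Released from 0.3 mm or less above the cradle. I withdraw straight up, clear of the cover, then aside.

Request:
arm_command(delta_pos=[[-0.1,0,0],[-0.3,0,0],[-0.5,0,0],[-0.7,0,0],[-0.9,0,0],[-0.9,0,0],[-0.9,0,0],[-0.9,0,0],[-0.9,0,0],[-0.5,0,0]], rotation=[[0,0,0],[0,0,0],[0,0,0],[0,0,0],[0,0,0],[0,0,0],[0,0,0],[0,0,0],[0,0,0],[0,0,0]])

```text
clock: 22.3
position: [0.5382, -0.1808, 0.259]
tool_rot: [0.155, 1.563, -0.082]
force: [-0.2, -0.4, -0.4]
grip_width: 0.0682
```

Request:
arm_command(delta_pos=[[-0.4,-0.8,0],[-0.2,-0.9,0],[0,-0.9,0],[0,-0.9,0],[0,-0.9,0],[0,-0.9,0],[0,-0.9,0],[0,-0.6,0],[0,0,0]], rotation=[[0,0,0],[0,0,0],[0,0,0],[0,0,0],[0,0,0],[0,0,0],[0,0,0],[0,0,0],[0,0,0]])

```text
clock: 23.2
position: [0.4884, -0.3843, 0.295]
tool_rot: [-0.04, 1.549, -0.272]
force: [-0.0, 0.9, -1.2]
grip_width: 0.0681
```

```bash
python3 - <<'E'
from h import *
p,r,s=toolpose();print(p.round(3),s['force'].round(1),s['clock'])
t=optics.grab_frame('top')[:,:,::-1]; sd=optics.grab_frame('side')[:,:,::-1]
a=cv2.resize(t[80:310,160:480],(400,288)); b=cv2.resize(t[160:255,315:425],(400,345),interpolation=2); c=cv2.resize(sd,(400,250)); d=cv2.resize(sd[90:220,290:430],(400,345),interpolation=2)
L=np.vstack([a,c,np.zeros((57,400,3),np.uint8)]); cv2.imwrite('pics/fin.png',np.hstack([L[:595],np.vstack([b,d])[:595]]))
cv2.imwrite('pics/fint.png',t)
E
```

```text
[ 0.488 -0.384  0.295] [-0.   0.9 -1.2] 23.2
```

View pics/fin.png

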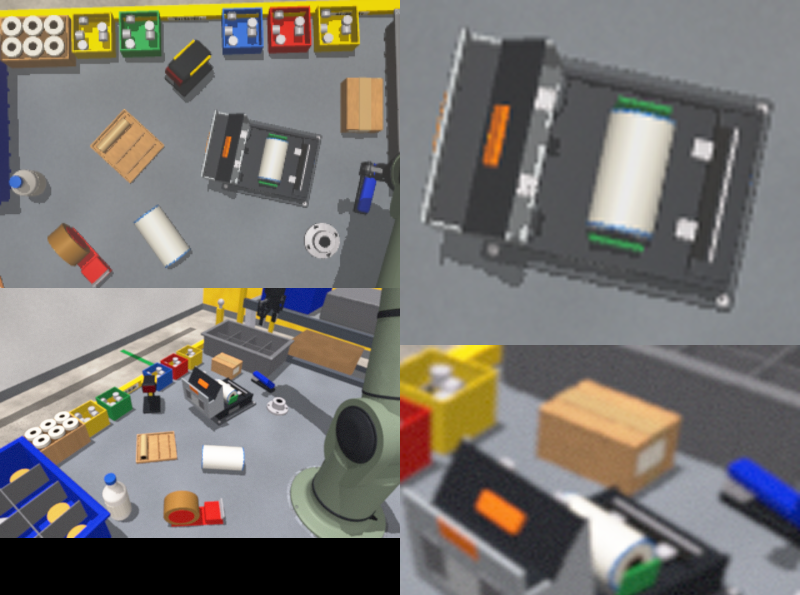

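The final view shows the roll lying squarely between the green guides at (632,170), the cover open, the core still in the tray and the other items in place. Handing in.

```bash
python3 -c "
from workcell import bot
print(bot.job_done())"
```

```text
the job is handed in; nothing more can be done
None
```

The label printer is reloaded and the job is handed in, at about 23 s of the 64 s allowed. I pressed the catch button until it freed and eased the cover up at about 0.5 rad/s with the fingertip on it. I let go at about 1.4 rad, and the cover went on to its open stop. I then took the smaller roll from the tray, carried it over the open cover and lowered it into the cradle. I let go with it no more than about 0.3 mm above its seat.

**Last checks:** the final top and side pictures show the roll lying between the green guides with the cover standing open. The spent core is still in the tray, no other item looks moved, and the gripper is clear of everything. Forces stayed low: about 9 N on the tool at the catch and 21 N while seating the roll.

**What disagreed:**
- **Fingertips:** the shut tips met the button about 30 mm farther back along the tool than the stated 14 mm ahead of the TCP. I went by contact and the camera instead.
- **Cover force:** near the end of the lift, the reading on the fingertip fell close to the noise. I judged from a picture at about 1.2 rad that the finger was still on the button.
- **Not measured:** I did not watch how fast the cover swung over the last stretch to its stop.

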